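# Load two nozzle blanks into a spring-fed feeder

### The job

Load both copper blanks into the spring-fed feeder: slide the thick one over the throat first and press it down against the follower until the two side catches snap over it and hold it, let go, then load the thin one on top of it in the same way. Both must end flat in the throat, held down by the catches, with the other parts left where they are.

Things in the scene. Friction and masses are not known exactly. Their poses are not given: they have to be found in the camera images.
- feeder: Feeder fixed to the table: a flat steel loading deck, top face 85 mm above the table, no rims, with a square throat 53 x 53 mm in it. Origin: on the table under the throat's centre. z up; x points from the loading side over the throat to the stop behind it; y along the deck's width. Deck: x -190 to +60, y -100 to +100 mm; its edge at the throat's -x side is bevelled 3 mm.
- throat (a point): Centre of the throat's mouth, at the height of the deck's top face (85 mm above the table).
- v_stop (a point): Corner of the cream V stop, at deck height, 40 mm beyond the throat's centre in the feeder's +x. Two upright walls, 14 mm high, 6 mm thick, each 40 degrees off the x axis, open to -x, ending near x = 3, y = +-31 mm. A blank pushed in +x until it rests in the V is centred over the throat within 1 mm.
- follower (a joint): The black spring-loaded follower plate in the throat (notched for the catches): how far it is pressed down, in m, 0 (0.5 mm below the deck) to 0.048. Its spring pushes up with 9 N at the top and 110 N/m more with travel. With the thick blank loaded it stands near 0.0255, with both near 0.0355.
- catch_left (a joint): Spring catch on the throat's +y side: a steel wedge nose 14 mm wide standing 5 mm into the throat at x = 0, sloping top just under deck level, flat underside 6 mm below the deck. 0 = out over the throat, to 0.008 m = pushed back. A blank pressed down pushes both catches aside (about 5 N more than the follower's spring).
- catch_right (a joint): The like catch on the throat's -y side. Once a blank's top is more than 6 mm below the deck (8 to 10 mm is sure) both catches snap out over it; let go, it rises against their underside and stays. Pressed less, it rises again.
- thick_blank_center (a point): Centre (half-way up) of the thick blank: a copper disc, 50 mm diameter, 20 mm thick, about 0.35 kg, a fine turned circle on top, lying flat on the deck on the -x side of the throat, to one side of the middle. z is its axis. It goes in first. Loaded, its top is 6 mm below the deck; with the thin one in, 16 mm.
- thin_blank_center (a point): Centre (half-way up) of the thin blank: the same but 10 mm thick, about 0.18 kg, lying on the deck on the other side of the middle. It goes in second; slid over the throat, it drops about 5 mm onto the catches and the thick blank. Loaded, its top is 6 mm below the deck.
- nozzle_center (a point): Half-way up a small copper nozzle, 28 mm across, 23 mm high, standing on the deck beside the throat, near the deck's edge at +y. Leave it.
- lock_ring_center (a point): Half-way up a steel ring, 32 mm across, 8 mm high, lying on the deck beside the throat near its edge at -y. Leave it.
- screwdriver_grip (a point): Handle of a screwdriver lying on the table on the robot's left. Leave it.
- wrench_grip (a point): Handle of a wrench lying on the table on the robot's right. Leave it.
- tape_mid (a point): Centre of a roll of white tape, 84 mm across, 20 mm high, lying on the table on the right. Leave it.
- can_mid (a point): Half-way up an aluminium can, 52 mm across, 150 mm high, on the table on the left. Leave it.
Mind the look-alikes: they are no part of the job. What is shaped like the part that bears thin_blank_center but green or turquoise is not meant.

How it is judged (in metres and radians):
On the way:
1. the thick blank is held under both catches, let go, while the thin blank is not yet over the throat (z of thick_blank_center in the frame of feeder between 0.0655 and 0.0715 m and horizontal distance between thick_blank_center and throat below 0.005 m and angle between the z axis of thick_blank_center and the z axis of feeder, either way round below 0.09 rad and contact force between the fingers and thick_blank below 0.3 N and value of joint each of catch_left, catch_right below 0.0015 m and horizontal distance between thin_blank_center and throat above 0.04 m), for 0.2 s.
At the end, for the whole second after the job is handed in: Both blanks lie flat (within 5 degrees) in the throat, within 5 mm of its centre line, the thick one below, the thin one on it with its top 6 mm (3.5 to 9.5) below the deck under both catches, which are out (within 1.5 mm); all at rest and let go (z of thick_blank_center in the frame of feeder between 0.0555 and 0.0615 m and horizontal distance between each of thick_blank_center, thin_blank_center and throat below 0.005 m and angle between the z axis of each of thick_blank_center, thin_blank_center and the z axis of feeder, either way round below 0.09 rad and contact force between the fingers and thick_blank below 0.3 N and z of thin_blank_center in the frame of feeder between 0.0705 and 0.0765 m and contact force between the fingers and thin_blank below 0.3 N and value of joint each of catch_left, catch_right below 0.0015 m and linear speed of each of thick_blank, thin_blank below 0.02 m/s); the robot touches nothing.
It fails at once if the nozzle or the ring on the deck is moved more than 30 mm (distance of any of nozzle_center, lock_ring_center from where it was at the start of the episode above 0.03 m).
It fails at once if a tool, the tape or the can on the table is moved more than 30 mm (distance of any of screwdriver_grip, wrench_grip, tape_mid, can_mid from where it was at the start of the episode above 0.03 m).
It also fails if it takes over 64 s, if anything falls off the work surface, if the arm or the gripper's body presses on something with over 40 N, if the wrist force passes 120 N, or if a joint passes its speed limit or range.

### The arm

A 7-joint arm with a two-finger parallel gripper is mounted at the origin on the work surface. World frame = base frame: x ahead of the robot, y to its left, z up, the work surface at z = 0. Lengths are in mm, angles in rad, forces in N, time in s.
With the tool pointing down it reaches from about 400 to 875 mm from the base axis. Payload 4.4 kg.
Tool frame: the origin (TCP) lies midway between the tips of the shut fingers; the grasp point (between the pads) lies 19 mm behind it; x points along the fingers, z is the direction in which the jaws open and shut, and the axes are right-handed (so a half turn about x gives the same grasp; the last joint's range is limited). The gripper opens to 85 mm and grips with 20 to 120 N. Pads are 22 mm wide; open, the fingers measure 114 mm over their backs; the gripper's body (76 mm by 85 mm) begins 54 mm behind the grasp point. The pads swing forward as they close: fully open they stand 13 mm farther back than shut.
Start: joints at [-1.412, 0.628, 0.038, 1.517, -0.027, 0.996, -0.02], TCP at [144.867, 633.665, 231.313] pointing down, gripper open.
Joint ranges: [-3.06, 3.06], [-0.37, 2.12], [-1.25, 1.32], [0.18, 2.47], [-1.1, 4.24], [0.23, 1.98], [-2.94, 2.94]. Speed limits (rad/s): [2.57, 2.57, 3.14, 3.14, 3.14, 3.14, 3.14].

### API

Orientations are given as [roll, pitch, yaw] about the fixed x, y, z axes, in that order (R = Rz(yaw) Ry(pitch) Rx(roll)).
In Python, from cell import ctrl gives the robot as it stands. The module is installed in compiled form; this text tells all that it offers.
- The arm moves only by the tool servo_tool, never from a script. Its argument "rows" is a list of rows, each an object of numbers: "dx", "dy", "dz": the shift along the tool's x, y, z in units of 750 mm (1.0 is 750 mm); "wx", "wy", "wz": the turn, a rotation vector about the tool's x, y, z in units of 6 degrees (1.0 is 6 degrees); "fingers": the closure, from 0 (fully open) to 1 (shut). In form: [{"dx": .., "dy": .., "dz": .., "wx": .., "wy": .., "wz": .., "fingers": ..}, ...]. A call has 1 to 5 rows; each row shifts and turns the commanded pose from where the row before left it, along the tool's axes as they then stand; what a row does not reach is not made up. A row lasts 1/8 s, in which the tool goes at most 62.5 mm and 10.7 degrees, less where a joint would pass 70% of its speed; a pose out of reach is approached as far as the arm can. A call with a number of a shift or a turn outside -1 to 1 is refused whole. A call with a gripper value outside its range is refused whole. The fingers move at their own pace and stop on an object; the grip force is fixed at half the most. Time passes only in rows, so rows that do not move let the fingers close. It gives the time, the measured TCP pose, the force and the opening at its end, in the units of the state.
- ctrl.read_state(): the state, without advancing time (a new reading comes with each control period).
- ctrl.get_image(name): name is "side" or "top"; returns the picture (384x512x3 uint8, red, green, blue); there is no depth.
- ctrl.camera_info(name): a dict with "fovy" (degrees; the focal length in pixels is half the picture's height over the tangent of half this angle, whatever the lens; pixels are square), "cx", "cy" (the principal point, pixels), "R" (3x3) and "t" (3): a world point X has camera coordinates R X + t. Camera axes: x right, y down, z forward; pixel columns grow to the right and rows downward; lengths in mm; the calibration is good to about 2 mm. A picture is of the moment at which its call begins. camera_info takes no time and is no camera call.
- ctrl.finish_job(): hands the job in, once; it reports no verdict.
Trained networks look in the newest picture that a camera, given by its name, has taken for a name from the list of things; names that differ only in an ending like _2 or _b are one class to them, and where a whole thing is asked for, a point or a joint stands for the part that bears it (a point fixed in the world has none). Each returns a list of dicts, best first, with "conf" (0 to 1); they miss things now and then, are a little off and sometimes report something else, mostly with a low value. They report only what shows in the picture. A call takes as long as a camera call. They do not tell look-alikes from the thing itself.
- ctrl.search_frame(label, camera): "extent" ([centre column, centre row, width, height] in pixels, round what is visible of it).
- ctrl.silhouettes(label, camera): "region" (384x512 bool, what is visible of it) and "extent" ([centre column, centre row, width, height] in pixels, round what is visible of it).
- ctrl.mark_of(label, camera): "point" ([column, row] in pixels: a listed point, or the origin of a listed thing).
The state is a dict: "clock": time; "qpos": joint angles; "qd": joint speeds; "tau": joint torques, N m; "eef_pos": TCP position; "tool_rot": TCP orientation; "force": force on the tool from outside, world axes, zero at the start; "torque": the same for the moment, N m; "width": finger opening in mm.
Only numpy, scipy, OpenCV 4.12 (cv2) and the standard library are available. Lean on these libraries where they do the work, as an engineer would, in place of code of your own. Each camera call takes 0.05 s, during which the arm holds its last target.

## Working session

There is one attempt and no reset: what is moved stays moved. The work goes in short steps, Python scripts to look and compute and a tool call to move; the robot and the scene stay as the last step left them, time stands still between calls to the robot, and variables do not carry over. Pictures are saved under pics/ and viewed, and the job is handed in when it is done.

Besides the shell and the picture viewer there is one more tool, called by a JSON object that holds its "api" and its "payload". servo_tool: Moves the arm, as the interface text tells. Its arguments: {"type":"object","properties":{"rows":{"type":"array"}},"required":["rows"]}

```bash
mkdir -p pics; cat > h.py <<'E'
from cell import ctrl
import numpy as np, cv2
def K(n):
    c=ctrl.camera_info(n); f=192/np.tan(np.radians(c['fovy']/2)); return c,f
def proj(n,X):
    c,f=K(n); p=np.array(c['R'])@np.array(X)+np.array(c['t']); return [c['cx']+f*p[0]/p[2],c['cy']+f*p[1]/p[2]]
def atz(n,uv,z):
    c,f=K(n);R=np.array(c['R']);t=np.array(c['t'])
    d=R.T@np.array([(uv[0]-c['cx'])/f,(uv[1]-c['cy'])/f,1]); o=-R.T@t
    return o+d*(z-o[2])/d[2]
def save(n,name):
    im=ctrl.get_image(n); cv2.imwrite('pics/'+name,im[:,:,::-1]); return im
E
python3 - <<'E'
from h import *
s=ctrl.read_state();print({k:np.round(v,3).tolist() for k,v in s.items()})
for n in('top','side'):
    save(n,n+'0.png'); c=ctrl.camera_info(n);print(n,c)
    for l in ['feeder','throat','v_stop','thick_blank_center','thin_blank_center','nozzle_center','lock_ring_center']:
        for r in ctrl.mark_of(l,n)[:3]: print(l,np.round(r['point'],1),round(r['conf'],2))
E
```

```text
{'clock': 0.0, 'qpos': [-1.412, 0.629, 0.038, 1.518, -0.027, 0.996, -0.02], 'qd': [-0.001, 0.001, 0.0, -0.001, 0.002, 0.001, -0.0], 'tau': [-0.001, -56.34, 1.226, -19.344, 0.011, 0.011, -0.0], 'eef_pos': [144.713, 633.066, 230.42], 'tool_rot': [3.141, 1.569, -1.796], 'force': [-0.027, -0.598, 0.618], 'torque': [-0.037, 0.03, 0.003], 'width': 85.587}
top {'fovy': 48.6371413549269, 'cx': 252.39770243594566, 'cy': 188.31488138596526, 'R': array([[ 0.01380917, -0.99989945,  0.00322385],
       [-0.9978371 , -0.01398778, -0.06422984],
       [ 0.06426848, -0.00232992, -0.99792992]]), 't': array([ -37.895962  ,  564.98675388, 1148.84862154])}
feeder [237.1 163.1] 0.64
feeder [271.5 158.3] 0.5
throat [237.6 158. ] 0.64
throat [384.1 221.4] 0.61
v_stop [241.6 141. ] 0.57
thick_blank_center [245.4 214.1] 0.5
thin_blank_center [ 91.8 154.7] 0.7
thin_blank_center [164.5 183.7] 0.6
thin_blank_center [206.8 198.4] 0.59
nozzle_center [208.9 155.2] 0.58
lock_ring_center [270.  158.4] 0.47
side {'fovy': 52.413237043985355, 'cx': 254.3896465590884, 'cy': 195.36853447774442, 'R': array([[ 7.93999446e-01, -6.07918401e-01,  3.11469356e-04],
       [-3.75837496e-01, -4.91282214e-01, -7.85740392e-01],
       [ 4.77819062e-01,  6.23760374e-01, -6.18556335e-01]]), 't': array([-459.99512847,  262.42181923,  973.08003258])}
feeder [267.3 203.7] 0.9
throat [266.9 179.5] 0.58
v_stop [278.8 174.9] 0.72
thick_blank_center [231.2 197.7] 0.75
thin_blank_center [224.4 177.3] 0.72
thin_blank_center [190.9 192.6] 0.52
nozzle_center [254.5 167.3] 0.45
nozzle_center [347.2 278.5] 0.18
lock_ring_center [286.  192.2] 0.4
```

```bash
python3 - <<'E'
import cv2
a=cv2.imread('pics/top0.png');cv2.imwrite('pics/top0c.png',cv2.resize(a[110:260,160:320],(800,750)[:1]+(600,) if 0 else None,fx=4,fy=4,interpolation=cv2.INTER_CUBIC) if 0 else cv2.resize(a[120:270,150:350],(800,600),interpolation=cv2.INTER_CUBIC))
a=cv2.imread('pics/side0.png');cv2.imwrite('pics/side0c.png',cv2.resize(a[120:270,150:350],(800,600),interpolation=cv2.INTER_CUBIC))
E
```

```text
(no output)
```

View pics/top0.png

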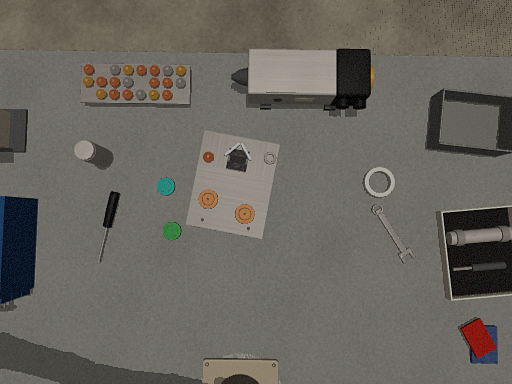

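View pics/side0.png

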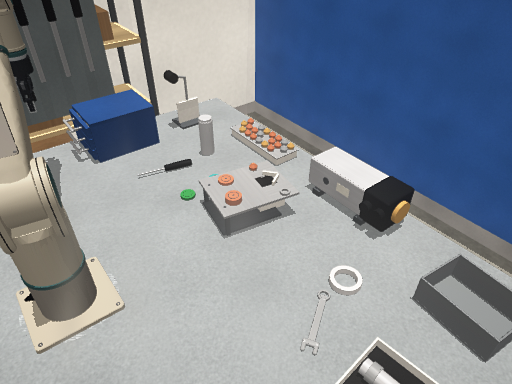

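```bash
sleep 0
```

```text
(no output)
```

View pics/top0c.png

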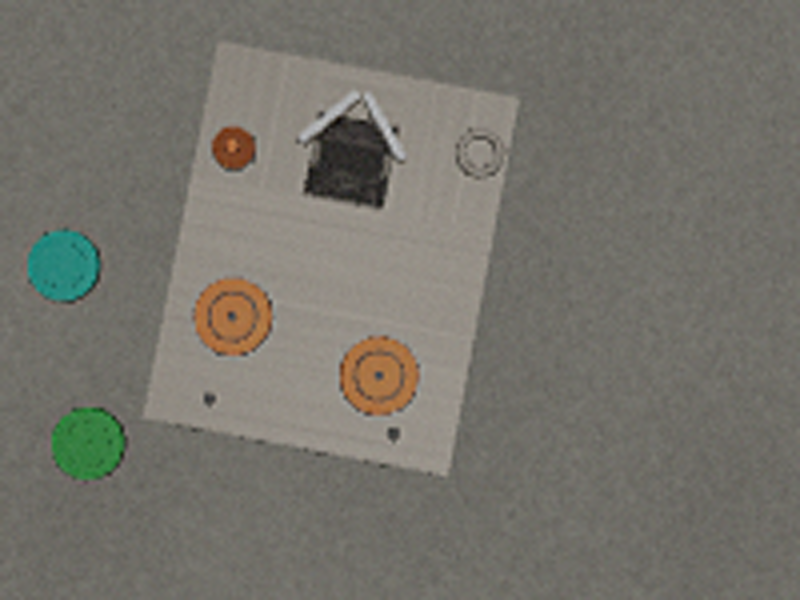

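View pics/side0c.png

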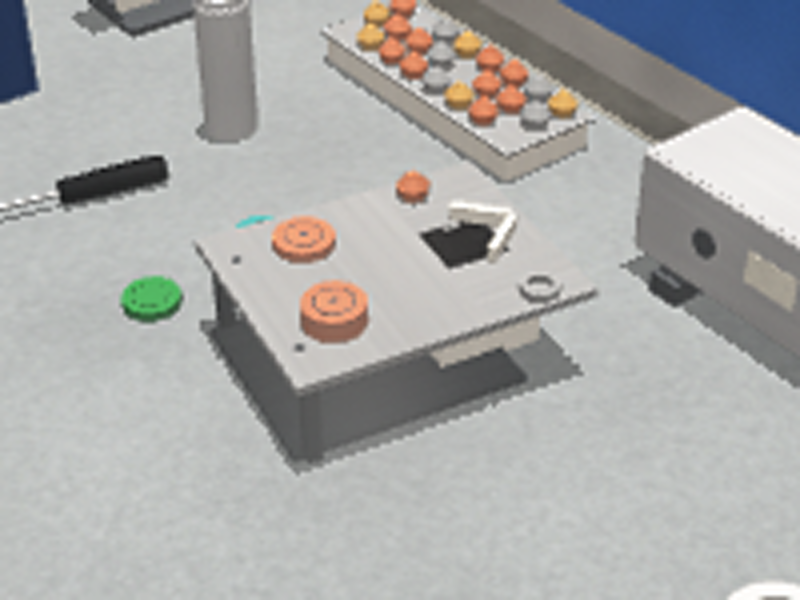

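The top view shows the orange blanks at (245,214) and (208,198.5), with the throat at (238,158) and the V stop above it at (241,143). In the side view the taller blank is the right/near one, so that one is the thick blank. The turquoise and green discs lie on the table. Next I fit the feeder pose.

```bash
cat >> h.py <<'E'
def blobs(n,im=None,z=95):
    im=ctrl.get_image(n) if im is None else im
    hsv=cv2.cvtColor(im,cv2.COLOR_RGB2HSV)
    m=((hsv[...,0]>5)&(hsv[...,0]<18)&(hsv[...,1]>110)&(hsv[...,2]>90)).astype(np.uint8)
    k,l,s,c=cv2.connectedComponentsWithStats(m)
    return [(s[i],c[i]) for i in range(1,k) if s[i,4]>120]
E
python3 - <<'E'
from h import *
from scipy.optimize import least_squares
f=lambda p:((np.array(p)+.5)/4-.5)+[150,120]
top=[f(p) for p in [(218,42),(518,98),(448,475),(145,418)]]
mod=[(60,100),(60,-100),(-190,-100),(-190,100)]
side=[f(p) for p in [(596,291),(298,384),(196,243)]]; smod=[(60,-100),(-190,-100),(-190,100)]
P=[atz('top',p,85) for p in top]
print(np.round(P,1)); print('side',np.round([atz('side',p,85) for p in side],1))
def w(q,m): c,s=np.cos(q[2]),np.sin(q[2]); return np.array([q[0]+c*m[0]-s*m[1],q[1]+s*m[0]+c*m[1],85])
for use in('t','s','ts'):
    def res(q):
        r=[]
        if 't' in use: r+=[np.array(proj('top',w(q,m)))-p for m,p in zip(mod,top)]
        if 's' in use: r+=[np.array(proj('side',w(q,m)))-p for m,p in zip(smod,side)]
        return np.ravel(r)
    o=least_squares(res,[600,0,0.0]);print(use,o.x,np.round(o.fun,1))
q=o.x
thr=[f(p) for p in [(304,192),(382,207)]]
print('throat front corners top',[np.round(atz('top',p,85),1) for p in thr],[np.round(w(q,m),1) for m in[(-26.5,26.5),(-26.5,-26.5)]])
c,s=np.cos(q[2]),np.sin(q[2])
for n in('top','side'):
  im=cv2.imread(f'pics/{n}0.png')[:,:,::-1]
  for st,ce in blobs(n,im): print(n,st,np.round(ce,1),np.round(atz(n,ce,100),1))
for nm,uv,z in [('thick',f((379,376)),105),('thin',f((232,317)),95)]:
  X=atz('top',uv,z);d=X[:2]-q[:2];print(nm,X,'feeder',c*d[0]+s*d[1],-s*d[0]+c*d[1])
for nm,uv,z in [('thick',f((333,301)),105),('thin',f((304,234)),95)]:
  X=atz('side',uv,z);d=X[:2]-q[:2];print('side',nm,X,'feeder',c*d[0]+s*d[1],-s*d[0]+c*d[1])
from scipy.spatial.transform import Rotation as Ro
print(Ro.from_euler('xyz',ctrl.read_state()['tool_rot']).as_matrix().round(3), ctrl.read_state()['clock'])
E
```

```text
[[711.7  98.3  85. ]
 [677.6 -98.   85. ]
 [432.6 -55.4  85. ]
 [466.4 140.1  85. ]]
side [[672.9 -98.1  85. ]
 [434.  -49.8  85. ]
 [464.5 139.1  85. ]]
t [ 6.36127374e+02  1.01973371e+01 -1.70907699e-01] [-0.1 -0.2  0.2 -0.2  0.3  0.3 -0.4  0.2]
s [ 6.35389785e+02  1.18531500e+01 -1.78256888e-01] [ 0.7 -0.6 -0.4  1.1 -0.4 -0.9]
ts [ 6.35670329e+02  1.06463340e+01 -1.73608709e-01] [-0.2 -0.1  0.1  0.  -0.1  0.5 -0.7  0.2  1.2 -0.5  0.2  1.4 -0.1 -0.6]
throat front corners top [array([614. ,  40.4,  85. ]), array([605. , -10.4,  85. ])] [array([614.1,  41.3,  85. ]), array([605. , -10.9,  85. ])]
top [199 190  19  19 264] [207.8 198.8] [531.8  83.6 100. ]
top [235 204  20  20 268] [244.1 213.5] [495.8  -9.7 100. ]
side [ 95   5  19  36 348] [104.1  23.7] [ 874.4 2030.3  100. ]
side [ 28 117  36  16 246] [ 45.  124.8] [176.4 786.1 100. ]
side [240 118  18  21 165] [249.8 128.9] [777.3 286.7 100. ]
side [ 31 133  41  19 362] [ 49.8 141.9] [155.2 641.9 100. ]
side [261 132  21  19 182] [272.7 140.9] [789.  166.5 100. ]
side [391 200  19  23 216] [400.  212.4] [ 820.9 -350.5  100. ]
thick [495.36438518 -10.40130173 105.        ] feeder -134.5611145992386 -44.96740187230576
thin [531.81119808  84.41990261  95.        ] feeder -115.04139508654141 54.724180077290015
side thick [493.67939961  -8.51536449 105.        ] feeder -136.546544053003 -43.400875294121775
side thin [531.39591805  85.6127817   95.        ] feeder -115.65648801458039 55.827392987613905
[[-0.    -0.975  0.223]
 [ 0.     0.223  0.975]
 [-1.     0.     0.   ]] 0.8
```

{"api": "servo_tool", "payload": {"rows": [{"wx": -0.5},{"dy": -0.0506,"dz": -0.0638},{"dy": -0.0506,"dz": -0.0638},{"dy": -0.0506,"dz": -0.0638},{"dy": -0.0506,"dz": -0.0638}]}}

```text
schema error: expected keys dx, dy, dz, wx, wy, wz, fingers
```

{"api": "servo_tool", "payload": {"rows": [{"dy": -0.0506,"dz": -0.0638},{"dy": -0.0506,"dz": -0.0638},{"dy": -0.0506,"dz": -0.0638},{"dy": -0.0506,"dz": -0.0638},{"dy": -0.0506,"dz": -0.0638}]}}

```text
schema error: expected keys dx, dy, dz, wx, wy, wz, fingers
```

{"api": "servo_tool", "payload": {"rows": [{"dy": -0.0506,"dz": -0.0638},{"dy": -0.0506,"dz": -0.0638},{"dy": -0.0506,"dz": -0.0638},{"dx": 0.06},{}]}}

```text
schema error: expected keys dx, dy, dz, wx, wy, wz, fingers
```

{"api": "servo_tool", "payload": {"rows": [{"dx": 0,"dy": 0,"dz": 0,"wx": -0.5,"wy": 0,"wz": 0,"fingers": 0},{"dx": 0,"dy": -0.0506,"dz": -0.0638,"wx": 0,"wy": 0,"wz": 0,"fingers": 0},{"dx": 0,"dy": -0.0506,"dz": -0.0638,"wx": 0,"wy": 0,"wz": 0,"fingers": 0},{"dx": 0,"dy": -0.0506,"dz": -0.0638,"wx": 0,"wy": 0,"wz": 0,"fingers": 0},{"dx": 0,"dy": -0.0506,"dz": -0.0638,"wx": 0,"wy": 0,"wz": 0,"fingers": 0}]}}

```text
clock: 1.42
eef_pos: [262.5, 417.4, 231.6]
tool_rot: [-0.628, 1.57, 0.77]
force: [1.6, -0.7, 0.6]
width: 85.2
```

{"api": "servo_tool", "payload": {"rows": [{"dx": 0,"dy": -0.0506,"dz": -0.0638,"wx": 0,"wy": 0,"wz": 0,"fingers": 0},{"dx": 0,"dy": -0.0506,"dz": -0.0638,"wx": 0,"wy": 0,"wz": 0,"fingers": 0},{"dx": 0,"dy": -0.0506,"dz": -0.0638,"wx": 0,"wy": 0,"wz": 0,"fingers": 0},{"dx": 0,"dy": -0.0506,"dz": -0.0638,"wx": 0,"wy": 0,"wz": 0,"fingers": 0},{"dx": 0,"dy": -0.0506,"dz": -0.0638,"wx": 0,"wy": 0,"wz": 0,"fingers": 0}]}}

```text
clock: 2.05
eef_pos: [408.5, 149.2, 231.7]
tool_rot: [-0.897, 1.569, 0.502]
force: [1.2, -0.2, 0.9]
width: 85.1
```

{"api": "servo_tool", "payload": {"rows": [{"dx": 0,"dy": -0.0506,"dz": -0.0638,"wx": 0,"wy": 0,"wz": 0,"fingers": 0},{"dx": 0,"dy": -0.0506,"dz": -0.0638,"wx": 0,"wy": 0,"wz": 0,"fingers": 0},{"dx": 0,"dy": -0.0506,"dz": -0.0638,"wx": 0,"wy": 0,"wz": 0,"fingers": 0},{"dx": 0.06,"dy": 0,"dz": 0,"wx": 0,"wy": 0,"wz": 0,"fingers": 0},{"dx": 0,"dy": 0,"dz": 0,"wx": 0,"wy": 0,"wz": 0,"fingers": 0}]}}

```text
clock: 2.68
eef_pos: [492.6, -10.6, 184.3]
tool_rot: [1.739, 1.564, 3.136]
force: [0.3, 0.1, -0.5]
width: 85.5
```

```bash
cat >> h.py <<'E'
Q=np.array([635.9,10.4,-0.1725])
def tof(X):
    c,s=np.cos(Q[2]),np.sin(Q[2]); d=np.array(X[:2])-Q[:2]; return np.round([c*d[0]+s*d[1],-s*d[0]+c*d[1]],1)
def st():
    from scipy.spatial.transform import Rotation as Ro
    s=ctrl.read_state(); M=Ro.from_euler('xyz',s['tool_rot']).as_matrix()
    print('t',round(s['clock'],2),'pos',np.round(s['eef_pos'],1),'feed',tof(s['eef_pos']),'F',np.round(s['force'],1),'w',round(s['width'],1),'yaw',round(np.arctan2(M[1,2],M[0,2])-np.pi/2,3),'toolx',M[:,0].round(3),'q',np.round(s['qpos'],2))
E
python3 - <<'E'
from h import *
st();save('side','side1.png');save('top','top1.png')
E
```

```text
t 2.67 pos [492.6 -10.6 184.3] feed [-137.5  -45.3] F [ 0.3  0.1 -0.5] w 85.5 yaw -0.174 toolx [-0.007  0.    -1.   ] q [-0.11  0.48  0.11  2.   -0.08  0.68  1.44]
```

View pics/side1.png

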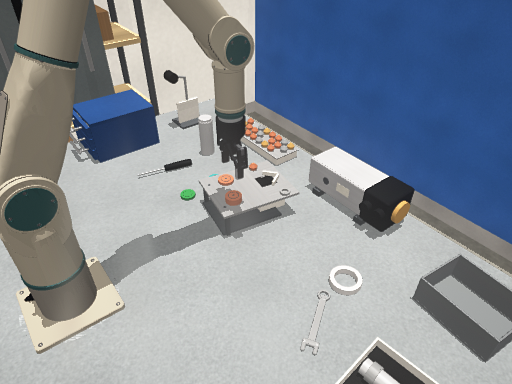

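View pics/top1.png

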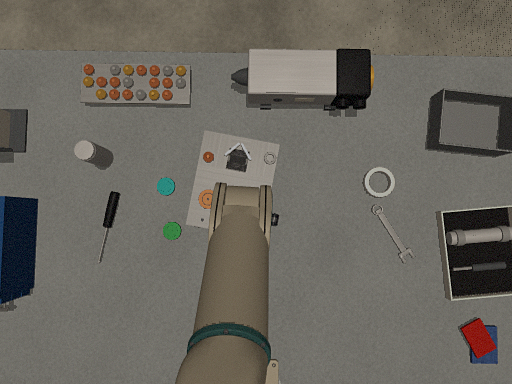

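{"api": "servo_tool", "payload": {"rows": [{"dx": 0.05,"dy": -0.003,"dz": 0,"wx": 0,"wy": 0,"wz": 0,"fingers": 0},{"dx": 0.05,"dy": 0,"dz": 0,"wx": 0,"wy": 0,"wz": 0,"fingers": 0},{"dx": 0.022,"dy": 0,"dz": 0,"wx": 0,"wy": 0,"wz": 0,"fingers": 0.0},{"dx": 0,"dy": 0,"dz": 0,"wx": 0,"wy": 0,"wz": 0,"fingers": 0.3},{"dx": 0,"dy": 0,"dz": 0,"wx": 0,"wy": 0,"wz": 0,"fingers": 0.3}]}}

```text
clock: 3.4
eef_pos: [498.4, -9.9, 96.3]
tool_rot: [-1.316, 1.568, 0.084]
force: [0.6, 0.0, 0.8]
width: 59.9
```

```bash
python3 - <<'E'
from h import *
st();im=save('side','side2.png');cv2.imwrite('pics/side2c.png',cv2.resize(im[120:270,150:350,::-1],(800,600),interpolation=cv2.INTER_CUBIC))
E
```

```text
t 3.4 pos [498.4  -9.9  96.3] feed [-132.   -43.6] F [0.6 0.  0.8] w 59.9 yaw -0.171 toolx [ 0.003  0.    -1.   ] q [-0.09  0.63  0.08  2.06 -0.11  0.45  1.47]
```

View pics/side2c.png

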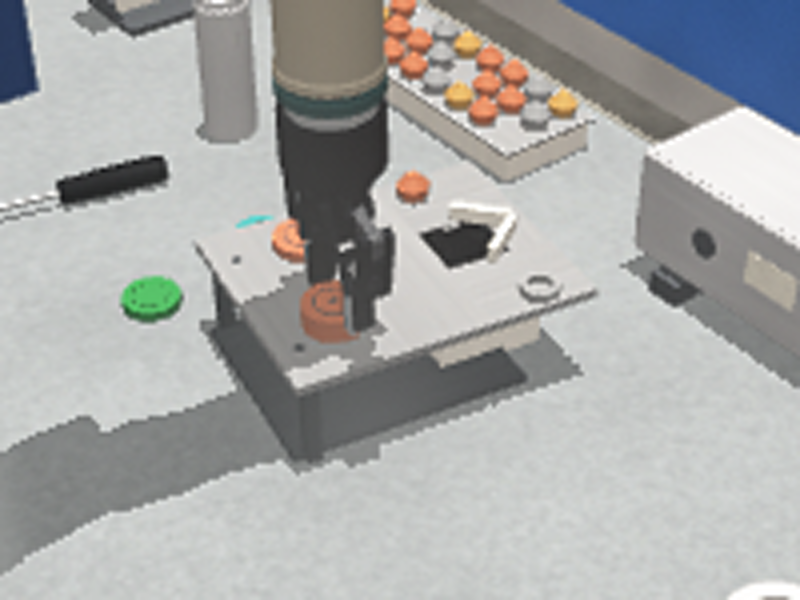

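{"api": "servo_tool", "payload": {"rows": [{"dx": 0.0093,"dy": 0.003,"dz": 0,"wx": 0,"wy": 0,"wz": 0,"fingers": 0.3},{"dx": 0,"dy": 0,"dz": 0,"wx": 0,"wy": 0,"wz": 0,"fingers": 0.5},{"dx": 0,"dy": 0,"dz": 0,"wx": 0,"wy": 0,"wz": 0,"fingers": 0.5},{"dx": 0,"dy": 0,"dz": 0,"wx": 0,"wy": 0,"wz": 0,"fingers": 0.5}]}}

```text
clock: 3.95
eef_pos: [494.8, -9.4, 88.4]
tool_rot: [0.224, 1.57, 1.623]
force: [-0.9, 1.6, 6.0]
width: 47.9
```

```bash
python3 - <<'E'
from h import *
st()
E
```

```text
t 3.95 pos [494.8  -9.4  88.4] feed [-135.6  -43.7] F [-0.9  1.6  6. ] w 47.9 yaw -0.172 toolx [-0.     0.001 -1.   ] q [-0.09  0.64  0.07  2.07 -0.11  0.43  1.47]
```

{"api": "servo_tool", "payload": {"rows": [{"dx": -0.002,"dy": 0,"dz": 0,"wx": 0,"wy": 0,"wz": 0,"fingers": 0.5},{"dx": 0,"dy": -0.047,"dz": 0.0194,"wx": 0,"wy": 0,"wz": 0,"fingers": 0.5},{"dx": 0,"dy": -0.047,"dz": 0.0194,"wx": 0,"wy": 0,"wz": 0,"fingers": 0.5},{"dx": 0,"dy": -0.047,"dz": 0.0194,"wx": 0,"wy": 0,"wz": 0,"fingers": 0.5},{"dx": 0,"dy": 0,"dz": 0,"wx": 0,"wy": 0,"wz": 0,"fingers": 0.5}]}}

```text
clock: 4.58
eef_pos: [609.4, 15.7, 88.8]
tool_rot: [-1.261, 1.568, 0.139]
force: [-1.2, 0.0, -3.6]
width: 47.8
```

```bash
python3 - <<'E'
from h import *
st();im=save('side','side3.png');cv2.imwrite('pics/side3c.png',cv2.resize(im[120:270,150:350,::-1],(800,600),interpolation=cv2.INTER_CUBIC))
E
```

```text
t 4.58 pos [609.4  15.7  88.8] feed [-27.    0.7] F [-1.2  0.  -3.6] w 47.8 yaw -0.171 toolx [ 0.003  0.    -1.   ] q [-0.13  0.75  0.09  1.76 -0.11  0.63  1.43]
```

View pics/side3c.png

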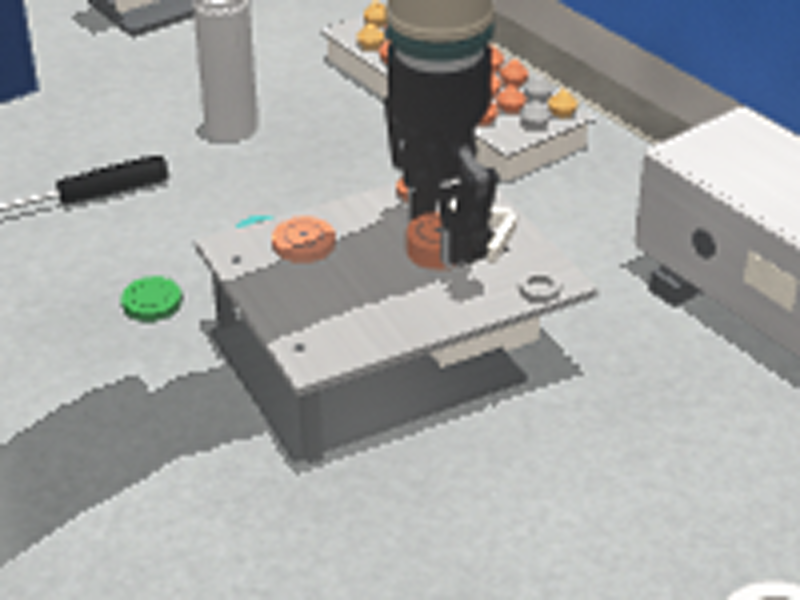

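{"api": "servo_tool", "payload": {"rows": [{"dx": 0.0015,"dy": 0,"dz": 0,"wx": 0,"wy": 0,"wz": 0,"fingers": 0.5},{"dx": 0,"dy": 0,"dz": 0,"wx": 0,"wy": 0,"wz": 0,"fingers": 0.25},{"dx": 0,"dy": 0,"dz": 0,"wx": 0,"wy": 0,"wz": 0,"fingers": 0.25},{"dx": 0,"dy": 0.026,"dz": -0.0008,"wx": 0,"wy": 0,"wz": 0,"fingers": 0.25},{"dx": 0,"dy": 0.026,"dz": 0,"wx": 0,"wy": 0,"wz": 0,"fingers": 0.25}]}}

```text
clock: 5.25
eef_pos: [567.3, 20.4, 88.3]
tool_rot: [2.551, 1.57, -2.334]
force: [-0.2, -0.1, 0.3]
width: 64.3
```

{"api": "servo_tool", "payload": {"rows": [{"dx": 0,"dy": 0.007,"dz": 0,"wx": 0,"wy": 0,"wz": 0,"fingers": 0.25},{"dx": 0,"dy": 0,"dz": 0,"wx": 0,"wy": 0,"wz": 0,"fingers": 0.65},{"dx": 0,"dy": 0,"dz": 0,"wx": 0,"wy": 0,"wz": 0,"fingers": 0.65}]}}

```text
clock: 5.62
eef_pos: [563.9, 21.5, 88.3]
tool_rot: [-1.471, 1.57, -0.073]
force: [-0.2, 0.4, 0.8]
width: 30.1
```

```bash
python3 - <<'E'
from h import *
st();im=save('side','side4.png');cv2.imwrite('pics/side4c.png',cv2.resize(im[120:270,150:350,::-1],(800,600),interpolation=cv2.INTER_CUBIC))
im=save('top','top4.png');cv2.imwrite('pics/top4c.png',cv2.resize(im[120:270,150:350,::-1],(800,600),interpolation=cv2.INTER_CUBIC))
E
```

```text
t 5.62 pos [563.9  21.5  88.3] feed [-72.8  -1.4] F [-0.2  0.4  0.8] w 30.1 yaw -0.173 toolx [ 0.001 -0.    -1.   ] q [-0.15  0.71  0.09  1.88 -0.11  0.56  1.42]
```

View pics/side4c.png

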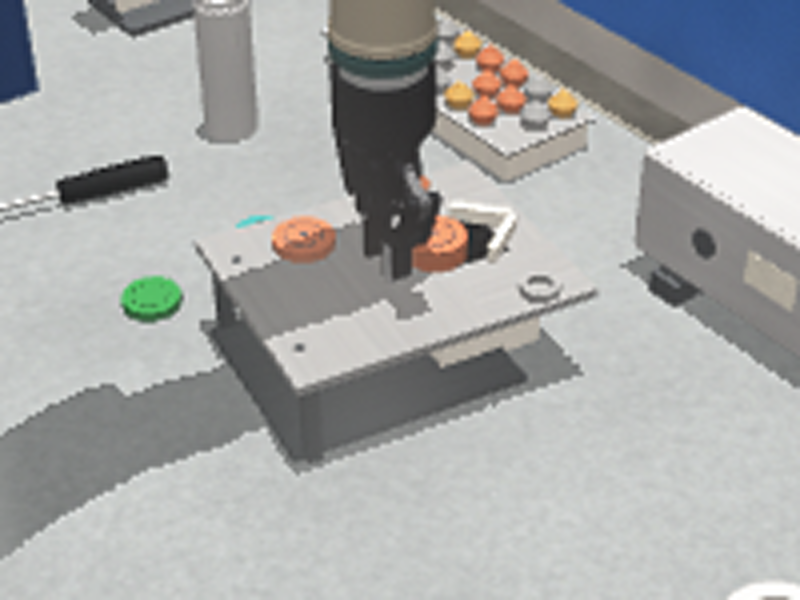

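View pics/top4c.png

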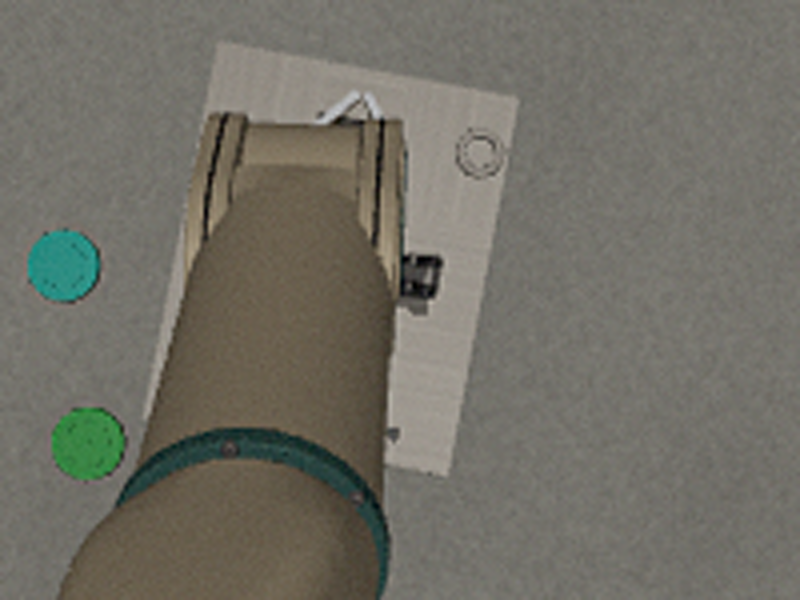

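{"api": "servo_tool", "payload": {"rows": [{"dx": 0,"dy": -0.008,"dz": 0.0018,"wx": 0,"wy": 0,"wz": 0,"fingers": 0.65},{"dx": 0,"dy": -0.016,"dz": 0,"wx": 0,"wy": 0,"wz": 0,"fingers": 0.65},{"dx": 0,"dy": -0.016,"dz": 0,"wx": 0,"wy": 0,"wz": 0,"fingers": 0.65},{"dx": 0,"dy": -0.008,"dz": 0,"wx": 0,"wy": 0,"wz": 0,"fingers": 0.65}]}}

```text
clock: 6.22
eef_pos: [599.7, 16.6, 87.9]
tool_rot: [-1.63, 1.57, -0.232]
force: [-1.2, 1.3, -1.1]
width: 29.8
```

{"api": "servo_tool", "payload": {"rows": [{"dx": 0,"dy": -0.003,"dz": 0,"wx": 0,"wy": 0,"wz": 0,"fingers": 0.65},{"dx": 0,"dy": 0,"dz": 0,"wx": 0,"wy": 0,"wz": 0,"fingers": 0.65}]}}

```text
clock: 6.48
eef_pos: [601.0, 16.3, 88.0]
tool_rot: [-1.887, 1.571, -0.489]
force: [-0.9, 0.5, -0.9]
width: 29.5
```

```bash
python3 - <<'E'
from h import *
st();im=save('side','side5.png');cv2.imwrite('pics/side5c.png',cv2.resize(im[150:225,220:320,::-1],(800,600),interpolation=cv2.INTER_CUBIC))
E
```

```text
t 6.47 pos [601.   16.3  88. ] feed [-35.4  -0.1] F [-0.9  0.5 -0.9] w 29.5 yaw -0.173 toolx [ 0. -0. -1.] q [-0.13  0.74  0.09  1.78 -0.11  0.62  1.42]
```

View pics/side5c.png

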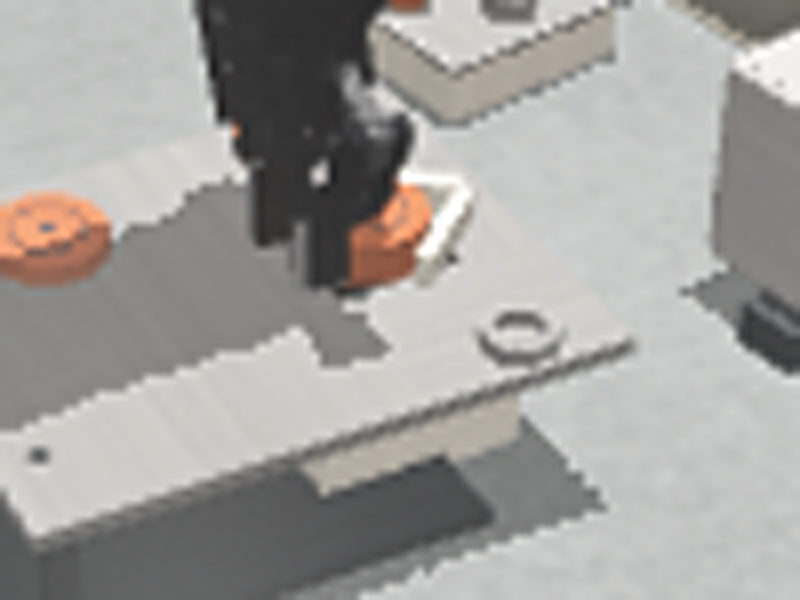

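{"api": "servo_tool", "payload": {"rows": [{"dx": 0,"dy": -0.003,"dz": 0,"wx": 0,"wy": 0,"wz": 0,"fingers": 0.65},{"dx": 0,"dy": 0,"dz": 0,"wx": 0,"wy": 0,"wz": 0,"fingers": 0.65}]}}

```text
clock: 6.78
eef_pos: [602.3, 16.3, 88.1]
tool_rot: [1.611, 1.569, 3.009]
force: [-3.5, 0.3, -0.6]
width: 29.9
```

{"api": "servo_tool", "payload": {"rows": [{"dx": 0,"dy": -0.002,"dz": 0,"wx": 0,"wy": 0,"wz": 0,"fingers": 0.65},{"dx": 0,"dy": 0,"dz": 0,"wx": 0,"wy": 0,"wz": 0,"fingers": 0.65}]}}

```text
clock: 7.02
eef_pos: [602.4, 16.3, 87.9]
tool_rot: [1.614, 1.566, 3.012]
force: [-5.2, 0.7, 2.7]
width: 29.9
```

{"api": "servo_tool", "payload": {"rows": [{"dx": 0,"dy": -0.002,"dz": 0,"wx": 0,"wy": 0,"wz": 0,"fingers": 0.65},{"dx": 0,"dy": 0,"dz": 0,"wx": 0,"wy": 0,"wz": 0,"fingers": 0.65}]}}

```text
clock: 7.28
eef_pos: [602.5, 16.3, 87.8]
tool_rot: [1.614, 1.564, 3.012]
force: [-9.5, 2.6, 4.2]
width: 30.3
```

```bash
python3 - <<'E'
from h import *
st();im=save('side','side6.png');cv2.imwrite('pics/side6c.png',cv2.resize(im[150:225,220:320,::-1],(800,600),interpolation=cv2.INTER_CUBIC))
E
```

```text
t 7.28 pos [602.5  16.3  87.8] feed [-33.9   0.1] F [-9.5  2.6  4.2] w 30.3 yaw -0.172 toolx [-0.007  0.001 -1.   ] q [-0.13  0.75  0.09  1.77 -0.11  0.64  1.43]
```

View pics/side6c.png

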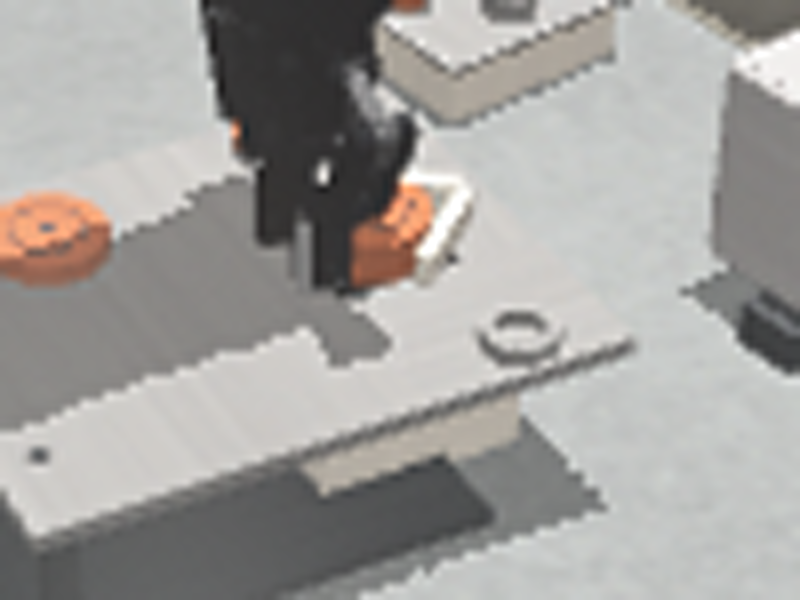

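{"api": "servo_tool", "payload": {"rows": [{"dx": 0,"dy": 0.012,"dz": 0,"wx": 0,"wy": 0,"wz": 0,"fingers": 0.65},{"dx": -0.03,"dy": 0,"dz": 0,"wx": 0,"wy": 0,"wz": 0,"fingers": 1},{"dx": -0.03,"dy": 0,"dz": 0,"wx": 0,"wy": 0,"wz": 0,"fingers": 1},{"dx": 0,"dy": 0,"dz": 0,"wx": 0,"wy": 0,"wz": 0,"fingers": 1}]}}

```text
clock: 7.82
eef_pos: [599.8, 17.0, 135.3]
tool_rot: [-1.39, 1.564, 0.008]
force: [-0.1, -0.2, -0.6]
width: 0.1
```

```bash
python3 - <<'E'
from h import *
st();im=save('side','side7.png');cv2.imwrite('pics/side7c.png',cv2.resize(im[150:225,220:320,::-1],(800,600),interpolation=cv2.INTER_CUBIC))
for x,y in [(0,0)]:
  c,s=np.cos(Q[2]),np.sin(Q[2])
  print('expected top centre px',np.round(proj('side',[Q[0],Q[1],105]),1), 'crop', (np.array(proj('side',[Q[0],Q[1],105]))-[220,150]+.5)*8)
print([ (np.round(r['point'],1),r['conf']) for r in ctrl.mark_of('thick_blank_center','side')], 'exp',np.round(proj('side',[Q[0],Q[1],95]),1))
E
```

```text
t 7.83 pos [599.8  17.  135.3] feed [-36.7   0.3] F [-0.1 -0.2 -0.6] w 0.1 yaw -0.173 toolx [ 0.007  0.    -1.   ] q [-0.14  0.67  0.11  1.76 -0.1   0.71  1.42]
expected top centre px [266.8 174.8] crop [378.02697208 202.56081018]
[(array([265.4, 178.3]), 0.76)] exp [266.7 177.4]
```

View pics/side7c.png

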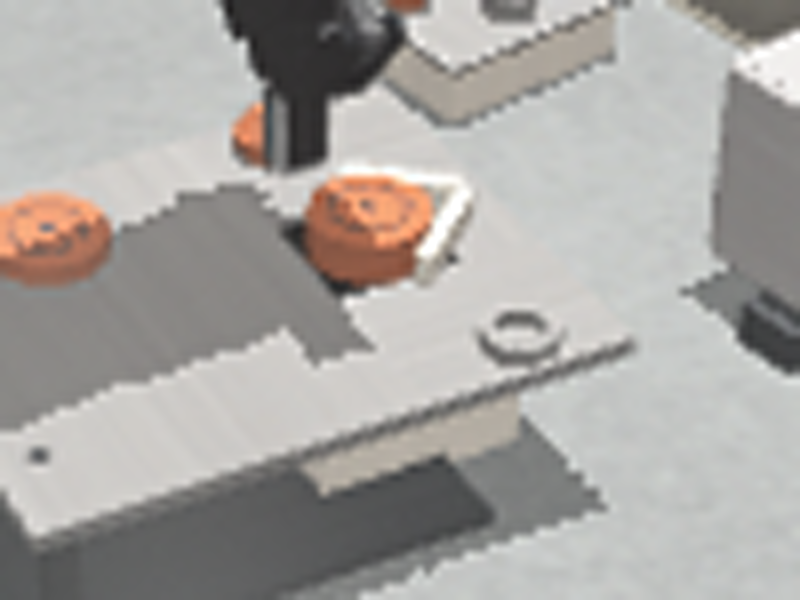

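{"api": "servo_tool", "payload": {"rows": [{"dx": 0,"dy": -0.024,"dz": 0,"wx": 0,"wy": 0,"wz": 0,"fingers": 1},{"dx": 0,"dy": -0.0235,"dz": 0,"wx": 0,"wy": 0,"wz": 0,"fingers": 1},{"dx": 0.03,"dy": 0,"dz": 0,"wx": 0,"wy": 0,"wz": 0,"fingers": 1},{"dx": 0,"dy": 0,"dz": 0,"wx": 0,"wy": 0,"wz": 0,"fingers": 1}]}}

```text
clock: 8.43
eef_pos: [630.3, 11.0, 108.1]
tool_rot: [1.778, 1.566, -3.107]
force: [0.2, -0.4, 0.2]
width: 0.2
```

```bash
python3 - <<'E'
from h import *
st();im=save('side','side8.png');cv2.imwrite('pics/side8c.png',cv2.resize(im[150:225,220:320,::-1],(800,600),interpolation=cv2.INTER_CUBIC))
E
```

```text
t 8.43 pos [630.3  11.  108.1] feed [-5.6 -0.4] F [ 0.2 -0.4  0.2] w 0.2 yaw -0.172 toolx [-0.005 -0.    -1.   ] q [-0.12  0.75  0.1   1.68 -0.1   0.72  1.43]
```

View pics/side8c.png

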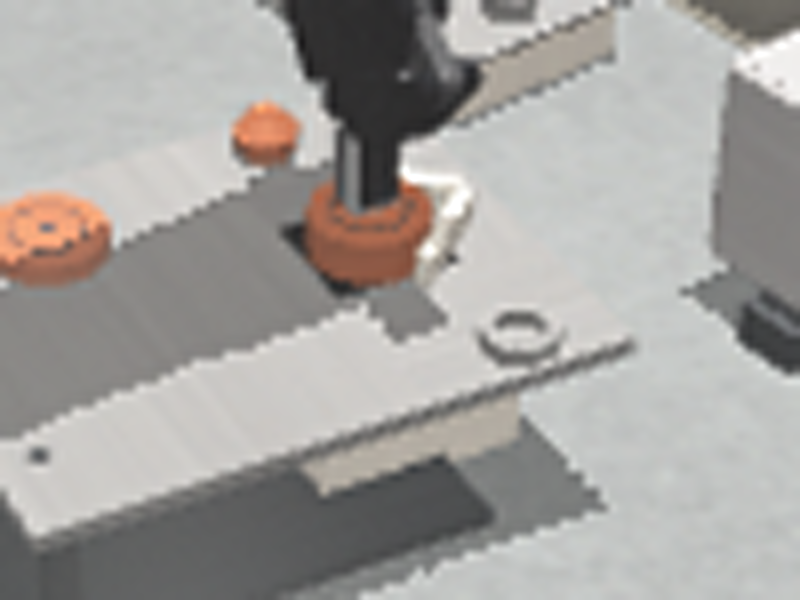

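{"api": "servo_tool", "payload": {"rows": [{"dx": 0,"dy": -0.005,"dz": 0,"wx": 0,"wy": 0,"wz": 0,"fingers": 1},{"dx": 0.008,"dy": 0,"dz": 0,"wx": 0,"wy": 0,"wz": 0,"fingers": 1},{"dx": 0.008,"dy": 0,"dz": 0,"wx": 0,"wy": 0,"wz": 0,"fingers": 1},{"dx": 0.008,"dy": 0,"dz": 0,"wx": 0,"wy": 0,"wz": 0,"fingers": 1}]}}

```text
clock: 8.98
eef_pos: [639.5, 12.8, 96.7]
tool_rot: [-1.04, 1.562, 0.36]
force: [0.2, 0.1, 2.2]
width: 0.1
```

{"api": "servo_tool", "payload": {"rows": [{"dx": 0.008,"dy": 0,"dz": 0,"wx": 0,"wy": 0,"wz": 0,"fingers": 1},{"dx": 0.004,"dy": 0,"dz": 0,"wx": 0,"wy": 0,"wz": 0,"fingers": 1}]}}

```text
clock: 9.22
eef_pos: [639.3, 12.4, 86.1]
tool_rot: [-1.079, 1.563, 0.32]
force: [1.7, 2.4, 10.0]
width: 0.1
```

```bash
python3 - <<'E'
from h import *
st();im=save('side','side9.png');cv2.imwrite('pics/side9c.png',cv2.resize(im[150:225,220:320,::-1],(800,600),interpolation=cv2.INTER_CUBIC))
E
```

```text
t 9.22 pos [639.3  12.4  86.1] feed [3.  2.5] F [ 1.7  2.4 10. ] w 0.1 yaw -0.171 toolx [ 0.007  0.002 -1.   ] q [-0.12  0.79  0.09  1.68 -0.11  0.68  1.43]
```

View pics/side9c.png

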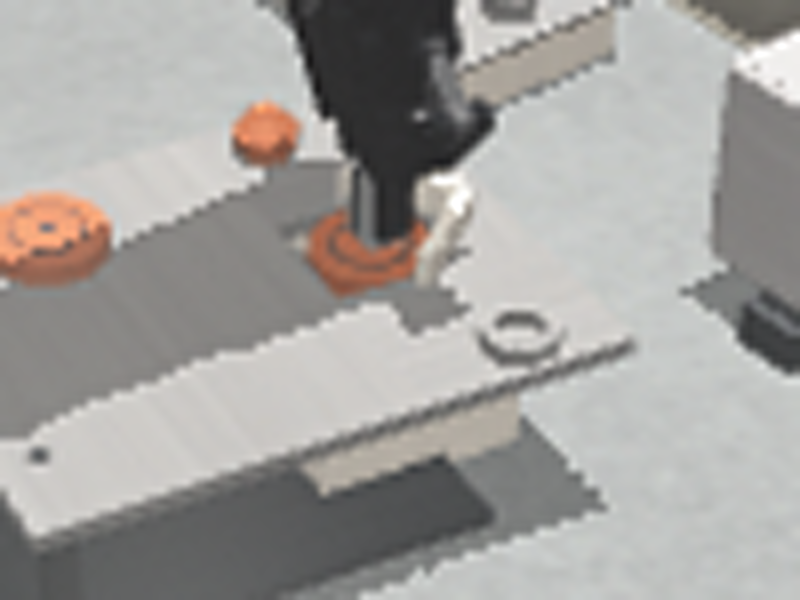

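{"api": "servo_tool", "payload": {"rows": [{"dx": 0.006,"dy": 0,"dz": -0.001,"wx": 0,"wy": 0,"wz": 0,"fingers": 1},{"dx": 0.006,"dy": 0,"dz": -0.001,"wx": 0,"wy": 0,"wz": 0,"fingers": 1},{"dx": 0,"dy": 0,"dz": 0,"wx": 0,"wy": 0,"wz": 0,"fingers": 1}]}}

```text
clock: 9.65
eef_pos: [639.1, 12.2, 76.9]
tool_rot: [-0.931, 1.562, 0.469]
force: [2.2, 4.2, 7.5]
width: -0.0
```

{"api": "servo_tool", "payload": {"rows": [{"dx": 0.003,"dy": 0,"dz": 0,"wx": 0,"wy": 0,"wz": 0,"fingers": 1},{"dx": 0,"dy": 0,"dz": 0,"wx": 0,"wy": 0,"wz": 0,"fingers": 1}]}}

```text
clock: 9.9
eef_pos: [639.2, 12.1, 74.9]
tool_rot: [-0.936, 1.562, 0.463]
force: [2.2, 5.7, 7.9]
width: -0.1
```

```bash
python3 - <<'E'
from h import *
st();im=save('side','side10.png');cv2.imwrite('pics/side10c.png',cv2.resize(im[150:225,220:320,::-1],(800,600),interpolation=cv2.INTER_CUBIC))
E
```

```text
t 9.9 pos [639.2  12.1  74.9] feed [2.9 2.3] F [2.2 5.7 7.9] w -0.1 yaw -0.171 toolx [ 0.008  0.004 -1.   ] q [-0.11  0.8   0.09  1.68 -0.11  0.66  1.44]
```

View pics/side10c.png

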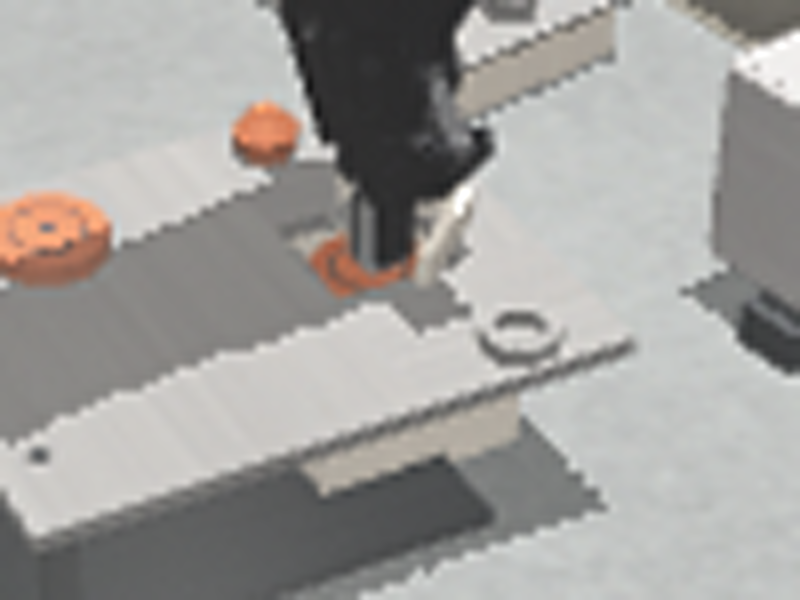

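{"api": "servo_tool", "payload": {"rows": [{"dx": -0.02,"dy": 0,"dz": 0,"wx": 0,"wy": 0,"wz": 0,"fingers": 1},{"dx": -0.04,"dy": 0,"dz": 0,"wx": 0,"wy": 0,"wz": 0,"fingers": 1},{"dx": 0,"dy": 0.05,"dz": 0.022,"wx": 0,"wy": 0,"wz": 0,"fingers": 0.6},{"dx": 0,"dy": 0.05,"dz": 0.022,"wx": 0,"wy": 0,"wz": 0,"fingers": 0.2},{"dx": 0,"dy": 0.055,"dz": 0.026,"wx": 0,"wy": 0,"wz": 0,"fingers": 0}]}}

```text
clock: 10.58
eef_pos: [529.0, 80.2, 118.0]
tool_rot: [-2.688, 1.57, -1.291]
force: [-0.4, 1.1, 0.5]
width: 54.5
```

```bash
python3 - <<'E'
from h import *
st();im=save('side','side11.png');cv2.imwrite('pics/side11c.png',cv2.resize(im[150:225,220:320,::-1],(800,600),interpolation=cv2.INTER_CUBIC))
im=save('top','top11.png');cv2.imwrite('pics/top11c.png',cv2.resize(im[120:195,190:290,::-1],(800,600),interpolation=cv2.INTER_CUBIC))
st()
E
```

```text
t 10.57 pos [529.   80.2 118. ] feed [-117.3   50.4] F [-0.4  1.1  0.5] w 54.5 yaw -0.174 toolx [ 0.    -0.001 -1.   ] q [-0.28  0.63  0.11  1.95 -0.12  0.57  1.31]
t 10.68 pos [524.7  83.6 117.5] feed [-122.1   53. ] F [0.6 0.2 0.3] w 68.8 yaw -0.168 toolx [-0.006  0.001 -1.   ] q [-0.28  0.63  0.11  1.95 -0.12  0.57  1.31]
```

View pics/side11c.png

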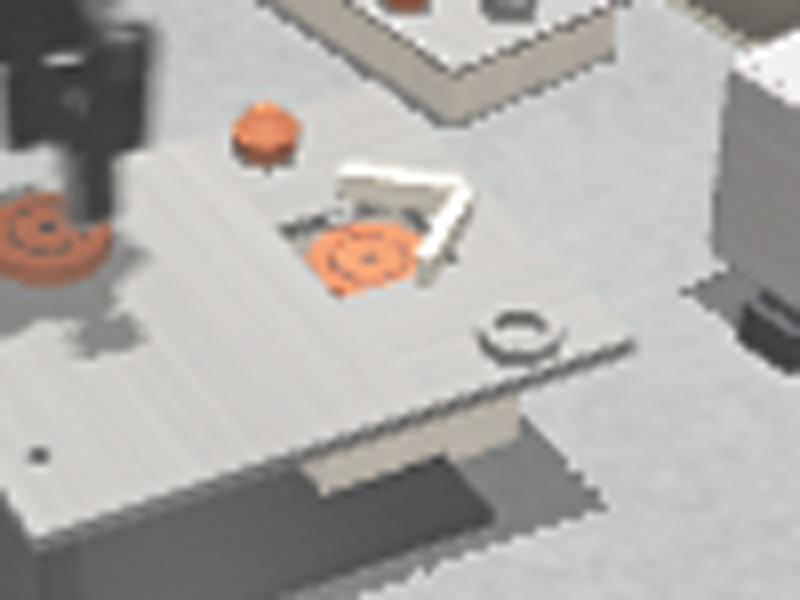

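View pics/top11c.png

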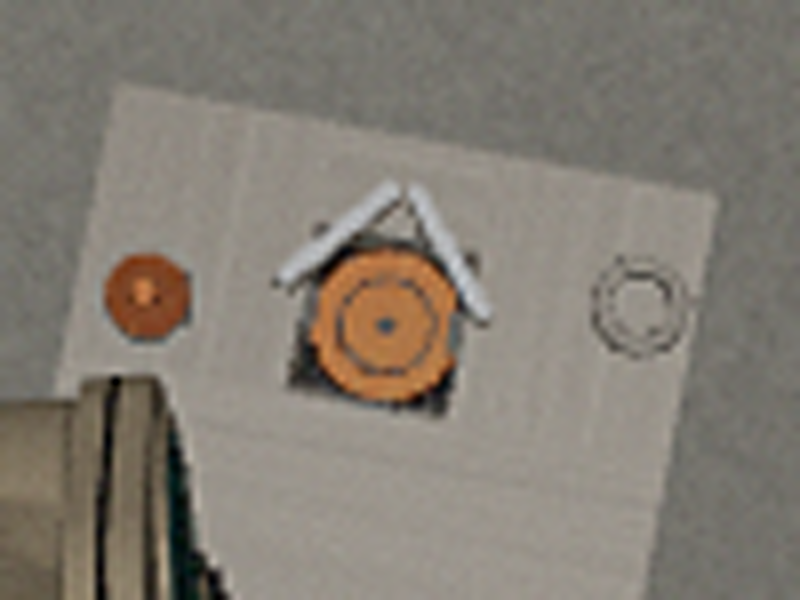

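The thick blank sits in the throat. In the side view its centre is at crop (368,259), which puts its top at about z = 79, 6 mm below the deck. The top view shows catch noses clipping the disc at its left and right edges. Now the thin blank.

{"api": "servo_tool", "payload": {"rows": [{"dx": 0.0,"dy": -0.008,"dz": 0.0025,"wx": 0,"wy": 0,"wz": 0,"fingers": 0.2},{"dx": 0.02,"dy": 0,"dz": 0,"wx": 0,"wy": 0,"wz": 0,"fingers": 0.2},{"dx": 0.018,"dy": 0,"dz": 0,"wx": 0,"wy": 0,"wz": 0,"fingers": 0.2},{"dx": 0,"dy": 0,"dz": 0,"wx": 0,"wy": 0,"wz": 0,"fingers": 0.2}]}}

```text
clock: 11.18
eef_pos: [535.3, 80.6, 87.0]
tool_rot: [1.977, 1.567, -2.909]
force: [0.6, -0.1, 0.1]
width: 68.0
```

```bash
python3 - <<'E'
from h import *
st();im=save('side','side12.png');cv2.imwrite('pics/side12c.png',cv2.resize(im[150:225,180:280,::-1],(800,600),interpolation=cv2.INTER_CUBIC))
E
```

```text
t 11.18 pos [535.3  80.6  87. ] feed [-111.2   51.8] F [ 0.6 -0.1  0.1] w 68.0 yaw -0.173 toolx [-0.004 -0.001 -1.   ] q [-0.27  0.69  0.1   1.94 -0.13  0.52  1.32]
```

View pics/side12c.png

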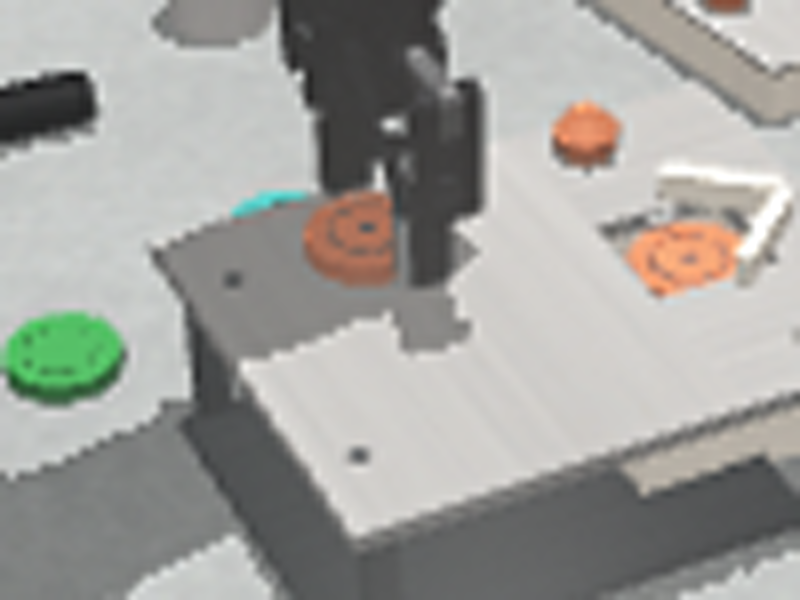

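{"api": "servo_tool", "payload": {"rows": [{"dx": 0.0,"dy": 0.0055,"dz": 0.004,"wx": 0,"wy": 0,"wz": 0,"fingers": 0.2},{"dx": 0,"dy": 0,"dz": 0,"wx": 0,"wy": 0,"wz": 0,"fingers": 0.3},{"dx": 0,"dy": 0,"dz": 0,"wx": 0,"wy": 0,"wz": 0,"fingers": 0.5},{"dx": 0,"dy": 0,"dz": 0,"wx": 0,"wy": 0,"wz": 0,"fingers": 0.5},{"dx": 0,"dy": 0,"dz": 0,"wx": 0,"wy": 0,"wz": 0,"fingers": 0.5}]}}

```text
clock: 11.85
eef_pos: [533.1, 85.5, 90.2]
tool_rot: [-0.701, 1.57, 0.698]
force: [-1.8, 1.0, 7.8]
width: 45.8
```

{"api": "servo_tool", "payload": {"rows": [{"dx": -0.002,"dy": 0,"dz": 0,"wx": 0,"wy": 0,"wz": 0,"fingers": 0.5},{"dx": 0,"dy": 0,"dz": 0,"wx": 0,"wy": 0,"wz": 0,"fingers": 0.5}]}}

```text
clock: 12.1
eef_pos: [532.9, 84.9, 90.5]
tool_rot: [-2.323, 1.571, -0.925]
force: [0.0, 0.0, -2.3]
width: 45.5
```

```bash
python3 - <<'E'
from h import *
st();im=save('side','side13.png');cv2.imwrite('pics/side13c.png',cv2.resize(im[150:225,180:280,::-1],(800,600),interpolation=cv2.INTER_CUBIC))
E
```

```text
t 12.1 pos [532.9  84.9  90.5] feed [-114.3   55.7] F [ 0.   0.  -2.3] w 45.5 yaw -0.173 toolx [ 0. -0. -1.] q [-0.28  0.68  0.1   1.95 -0.13  0.52  1.31]
```

View pics/side13c.png

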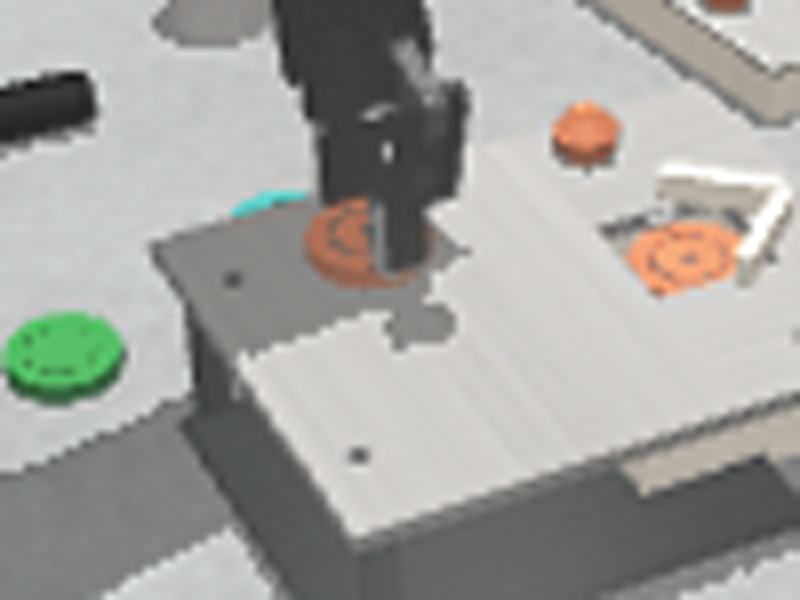

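{"api": "servo_tool", "payload": {"rows": [{"dx": 0,"dy": -0.035,"dz": -0.0248,"wx": 0,"wy": 0,"wz": 0,"fingers": 0.5},{"dx": 0,"dy": -0.035,"dz": -0.0248,"wx": 0,"wy": 0,"wz": 0,"fingers": 0.5},{"dx": 0,"dy": -0.035,"dz": -0.0248,"wx": 0,"wy": 0,"wz": 0,"fingers": 0.5},{"dx": 0,"dy": 0,"dz": 0,"wx": 0,"wy": 0,"wz": 0,"fingers": 0.5}]}}

```text
clock: 12.65
eef_pos: [602.7, 13.2, 90.4]
tool_rot: [-2.139, 1.568, -0.744]
force: [0.8, -0.8, 2.0]
width: 45.7
```

```bash
python3 - <<'E'
from h import *
st();im=save('side','side14.png');cv2.imwrite('pics/side14c.png',cv2.resize(im[150:225,220:320,::-1],(800,600),interpolation=cv2.INTER_CUBIC))
E
```

```text
t 12.65 pos [602.7  13.2  90.4] feed [-33.2  -2.9] F [ 0.8 -0.8  2. ] w 45.7 yaw -0.177 toolx [ 0.002 -0.002 -1.   ] q [-0.13  0.74  0.09  1.78 -0.1   0.63  1.42]
```

View pics/side14c.png

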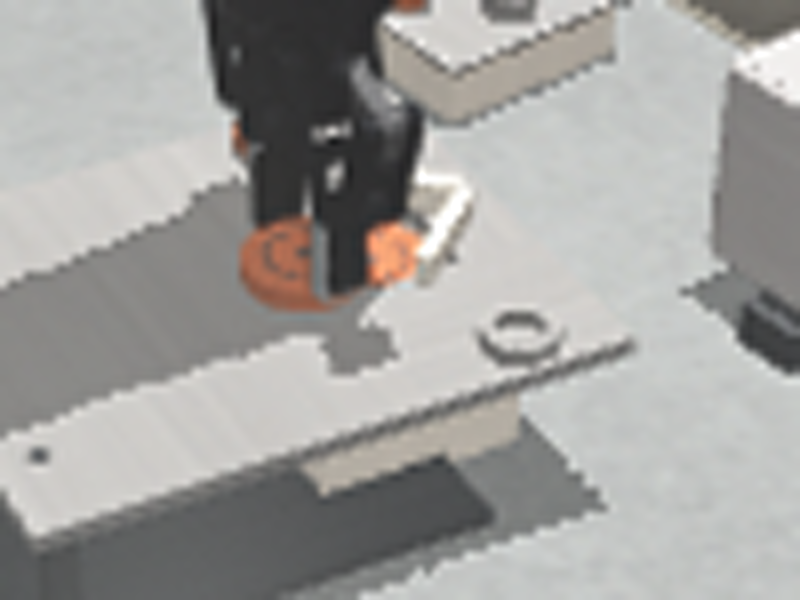

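{"api": "servo_tool", "payload": {"rows": [{"dx": 0.002,"dy": 0,"dz": 0.003,"wx": 0,"wy": 0,"wz": 0,"fingers": 0.5},{"dx": 0,"dy": 0,"dz": 0,"wx": 0,"wy": 0,"wz": 0,"fingers": 0.25},{"dx": 0,"dy": 0,"dz": 0,"wx": 0,"wy": 0,"wz": 0,"fingers": 0.25},{"dx": 0,"dy": 0.026,"dz": 0,"wx": 0,"wy": 0,"wz": 0,"fingers": 0.25},{"dx": 0,"dy": 0.03,"dz": 0,"wx": 0,"wy": 0,"wz": 0,"fingers": 0.25}]}}

```text
clock: 13.32
eef_pos: [559.0, 27.1, 88.7]
tool_rot: [0.762, 1.57, 2.161]
force: [-0.1, 0.1, -0.5]
width: 63.9
```

{"api": "servo_tool", "payload": {"rows": [{"dx": 0,"dy": 0.001,"dz": 0,"wx": 0,"wy": 0,"wz": 0,"fingers": 0.3},{"dx": 0,"dy": 0,"dz": 0,"wx": 0,"wy": 0,"wz": 0,"fingers": 0.65},{"dx": 0,"dy": 0,"dz": 0,"wx": 0,"wy": 0,"wz": 0,"fingers": 0.65}]}}

```text
clock: 13.7
eef_pos: [560.2, 26.1, 89.0]
tool_rot: [-1.356, 1.57, 0.042]
force: [0.7, 0.1, -0.1]
width: 29.9
```

```bash
python3 - <<'E'
from h import *
st();im=save('side','side15.png');cv2.imwrite('pics/side15c.png',cv2.resize(im[150:225,220:320,::-1],(800,600),interpolation=cv2.INTER_CUBIC))
E
```

```text
t 13.7 pos [560.2  26.1  89. ] feed [-77.3   2.5] F [ 0.7  0.1 -0.1] w 29.9 yaw -0.172 toolx [ 0.001  0.    -1.   ] q [-0.15  0.7   0.09  1.89 -0.11  0.55  1.41]
```

View pics/side15c.png

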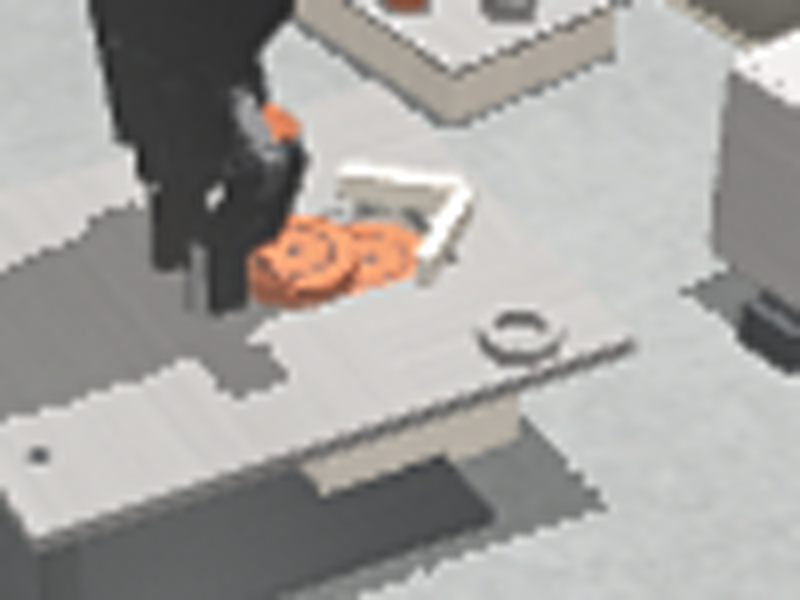

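```bash
python3 - <<'E'
from h import *
g=lambda p:(np.array(p)+.5)/8-.5+[220,150]
X=atz('side',g((297,250)),95);print('thin',X,tof(X))
X=atz('side',g((368,259)),79);print('thick',X,tof(X))
f=lambda p:(np.array(p)+.5)/8-.5+[190,120]
X=atz('top',f((385,324)),79);print('thick top',X,tof(X))
E
```

```text
thin [599.92528594  15.20658663  95.        ] [-36.3  -1.4]
thick [631.99635741  10.72761588  79.        ] [-3.9 -0.3]
thick top [635.01715754   9.58823044  79.        ] [-0.7 -1. ]
```

{"api": "servo_tool", "payload": {"rows": [{"dx": 0.003,"dy": 0,"dz": -0.004,"wx": 0,"wy": 0,"wz": 0,"fingers": 0.65},{"dx": 0,"dy": -0.012,"dz": 0,"wx": 0,"wy": 0,"wz": 0,"fingers": 0.65},{"dx": 0,"dy": -0.01,"dz": 0,"wx": 0,"wy": 0,"wz": 0,"fingers": 0.65},{"dx": 0,"dy": -0.01,"dz": 0,"wx": 0,"wy": 0,"wz": 0,"fingers": 0.65},{"dx": 0,"dy": 0,"dz": 0,"wx": 0,"wy": 0,"wz": 0,"fingers": 0.65}]}}

```text
clock: 14.38
eef_pos: [583.3, 18.9, 86.7]
tool_rot: [-1.4, 1.57, -0.002]
force: [-0.1, -0.3, 0.4]
width: 29.6
```

```bash
python3 - <<'E'
from h import *
st();im=save('side','side16.png');cv2.imwrite('pics/side16c.png',cv2.resize(im[150:225,220:320,::-1],(800,600),interpolation=cv2.INTER_CUBIC))
E
```

```text
t 14.38 pos [583.3  18.9  86.7] feed [-53.2  -0.7] F [-0.1 -0.3  0.4] w 29.6 yaw -0.173 toolx [ 0.001 -0.    -1.   ] q [-0.14  0.73  0.09  1.83 -0.11  0.59  1.42]
```

View pics/side16c.png

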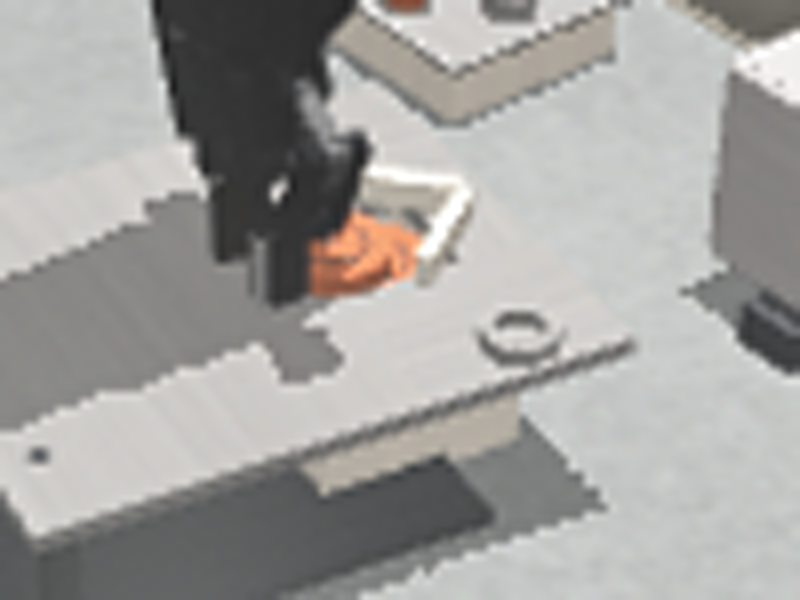

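Tipping in as expected; continue to the V.

{"api": "servo_tool", "payload": {"rows": [{"dx": 0,"dy": -0.01,"dz": 0.0008,"wx": 0,"wy": 0,"wz": 0,"fingers": 0.65},{"dx": 0,"dy": -0.008,"dz": 0,"wx": 0,"wy": 0,"wz": 0,"fingers": 0.65},{"dx": 0,"dy": 0,"dz": 0,"wx": 0,"wy": 0,"wz": 0,"fingers": 0.65}]}}

```text
clock: 14.8
eef_pos: [596.6, 17.1, 86.8]
tool_rot: [-1.489, 1.57, -0.091]
force: [0.7, -0.2, -0.2]
width: 29.8
```

{"api": "servo_tool", "payload": {"rows": [{"dx": 0,"dy": -0.005,"dz": 0,"wx": 0,"wy": 0,"wz": 0,"fingers": 0.65},{"dx": 0,"dy": 0,"dz": 0,"wx": 0,"wy": 0,"wz": 0,"fingers": 0.65}]}}

```text
clock: 15.05
eef_pos: [599.5, 16.7, 86.6]
tool_rot: [-0.614, 1.571, 0.784]
force: [-0.1, 1.0, -0.2]
width: 30.0
```

```bash
python3 - <<'E'
from h import *
st();im=save('side','side17.png');cv2.imwrite('pics/side17c.png',cv2.resize(im[150:225,220:320,::-1],(800,600),interpolation=cv2.INTER_CUBIC))
E
```

```text
t 15.05 pos [599.5  16.7  86.6] feed [-36.9  -0.1] F [-0.1  1.  -0.2] w 30.0 yaw -0.172 toolx [ 0.  0. -1.] q [-0.13  0.75  0.09  1.78 -0.1   0.62  1.42]
```

View pics/side17c.png

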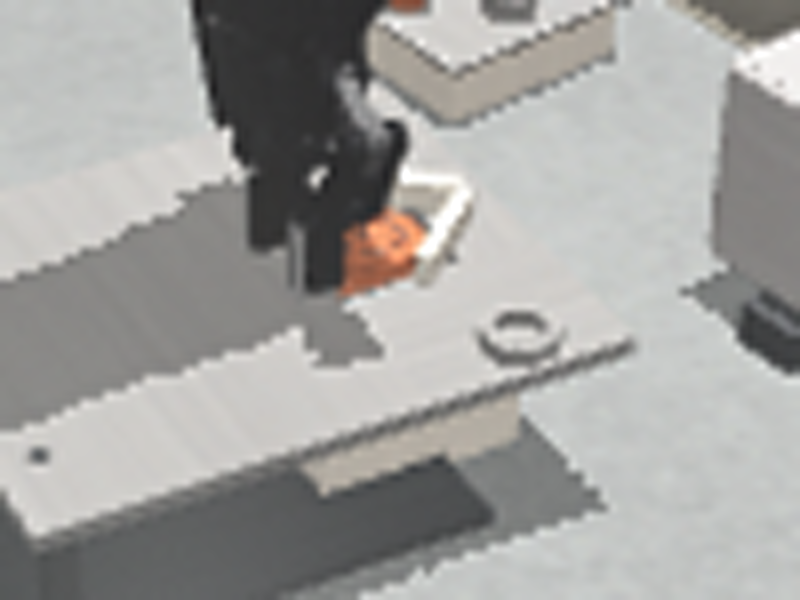

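{"api": "servo_tool", "payload": {"rows": [{"dx": 0,"dy": -0.004,"dz": 0,"wx": 0,"wy": 0,"wz": 0,"fingers": 0.65},{"dx": 0,"dy": 0,"dz": 0,"wx": 0,"wy": 0,"wz": 0,"fingers": 0.65}]}}

```text
clock: 15.35
eef_pos: [602.4, 16.1, 86.6]
tool_rot: [1.583, 1.571, 2.981]
force: [-0.0, 1.2, -0.3]
width: 30.1
```

{"api": "servo_tool", "payload": {"rows": [{"dx": 0,"dy": -0.002,"dz": 0,"wx": 0,"wy": 0,"wz": 0,"fingers": 0.65},{"dx": 0,"dy": 0,"dz": 0,"wx": 0,"wy": 0,"wz": 0,"fingers": 0.65}]}}

```text
clock: 15.6
eef_pos: [603.2, 16.2, 86.5]
tool_rot: [1.463, 1.569, 2.862]
force: [-1.9, 0.7, -0.4]
width: 29.9
```

```bash
python3 - <<'E'
from h import *
st()
E
```

```text
t 15.6 pos [603.2  16.2  86.5] feed [-33.2   0.1] F [-1.9  0.7 -0.4] w 29.9 yaw -0.172 toolx [-0.001  0.    -1.   ] q [-0.13  0.75  0.09  1.77 -0.1   0.63  1.42]
```

{"api": "servo_tool", "payload": {"rows": [{"dx": 0,"dy": -0.0025,"dz": 0,"wx": 0,"wy": 0,"wz": 0,"fingers": 0.65},{"dx": 0,"dy": 0,"dz": 0,"wx": 0,"wy": 0,"wz": 0,"fingers": 0.65}]}}

```text
clock: 15.85
eef_pos: [603.9, 16.3, 86.2]
tool_rot: [1.529, 1.567, 2.928]
force: [-3.5, 3.8, 1.1]
width: 30.3
```

{"api": "servo_tool", "payload": {"rows": [{"dx": 0,"dy": 0.012,"dz": 0,"wx": 0,"wy": 0,"wz": 0,"fingers": 0.65},{"dx": -0.03,"dy": 0,"dz": 0,"wx": 0,"wy": 0,"wz": 0,"fingers": 1},{"dx": -0.03,"dy": 0,"dz": 0,"wx": 0,"wy": 0,"wz": 0,"fingers": 1},{"dx": 0,"dy": 0,"dz": 0,"wx": 0,"wy": 0,"wz": 0,"fingers": 1}]}}

```text
clock: 16.35
eef_pos: [598.9, 16.5, 133.7]
tool_rot: [-1.466, 1.565, -0.068]
force: [-0.9, -0.3, -0.1]
width: 0.3
```

```bash
python3 - <<'E'
from h import *
st();im=save('side','side18.png');cv2.imwrite('pics/side18c.png',cv2.resize(im[150:225,220:320,::-1],(800,600),interpolation=cv2.INTER_CUBIC))
E
```

```text
t 16.35 pos [598.9  16.5 133.7] feed [-37.5  -0.3] F [-0.9 -0.3 -0.1] w 0.3 yaw -0.173 toolx [ 0.006 -0.    -1.   ] q [-0.14  0.67  0.1   1.76 -0.1   0.7   1.41]
```

View pics/side18c.png

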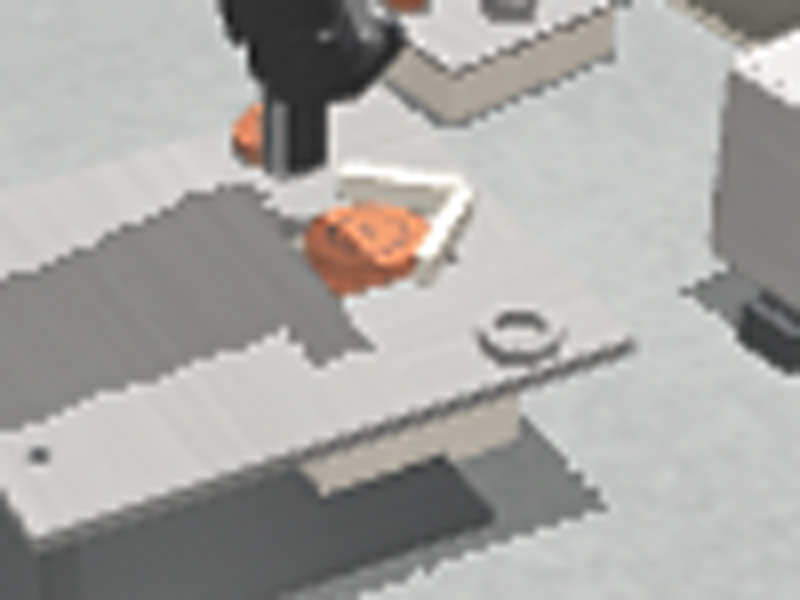

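{"api": "servo_tool", "payload": {"rows": [{"dx": 0,"dy": -0.024,"dz": 0,"wx": 0,"wy": 0,"wz": 0,"fingers": 1},{"dx": 0,"dy": -0.024,"dz": 0,"wx": 0,"wy": 0,"wz": 0,"fingers": 1},{"dx": 0.03,"dy": 0,"dz": 0,"wx": 0,"wy": 0,"wz": 0,"fingers": 1},{"dx": 0.01,"dy": 0,"dz": 0,"wx": 0,"wy": 0,"wz": 0,"fingers": 1},{"dx": 0,"dy": 0,"dz": 0,"wx": 0,"wy": 0,"wz": 0,"fingers": 1}]}}

```text
clock: 17.02
eef_pos: [631.3, 10.8, 100.6]
tool_rot: [1.837, 1.569, -3.048]
force: [-0.8, -0.2, 0.2]
width: -0.1
```

```bash
python3 - <<'E'
from h import *
st()
E
```

```text
t 17.02 pos [631.3  10.8 100.6] feed [-4.6 -0.4] F [-0.8 -0.2  0.2] w -0.1 yaw -0.172 toolx [-0.002 -0.    -1.   ] q [-0.12  0.76  0.1   1.68 -0.1   0.71  1.43]
```

{"api": "servo_tool", "payload": {"rows": [{"dx": 0.006,"dy": -0.003,"dz": 0,"wx": 0,"wy": 0,"wz": 0,"fingers": 1},{"dx": 0.007,"dy": 0,"dz": 0,"wx": 0,"wy": 0,"wz": 0,"fingers": 1},{"dx": 0.007,"dy": 0,"dz": 0,"wx": 0,"wy": 0,"wz": 0,"fingers": 1},{"dx": 0.007,"dy": 0,"dz": 0,"wx": 0,"wy": 0,"wz": 0,"fingers": 1},{"dx": 0,"dy": 0,"dz": 0,"wx": 0,"wy": 0,"wz": 0,"fingers": 1}]}}

```text
clock: 17.65
eef_pos: [636.6, 11.3, 83.1]
tool_rot: [-1.196, 1.566, 0.203]
force: [0.5, 1.2, 5.8]
width: 0.4
```

```bash
python3 - <<'E'
from h import *
st();im=save('side','side19.png');cv2.imwrite('pics/side19c.png',cv2.resize(im[150:225,220:320,::-1],(800,600),interpolation=cv2.INTER_CUBIC))
E
```

```text
t 17.65 pos [636.6  11.3  83.1] feed [0.5 1. ] F [0.5 1.2 5.8] w 0.4 yaw -0.172 toolx [ 0.005  0.001 -1.   ] q [-0.12  0.79  0.09  1.68 -0.1   0.67  1.43]
```

View pics/side19c.png

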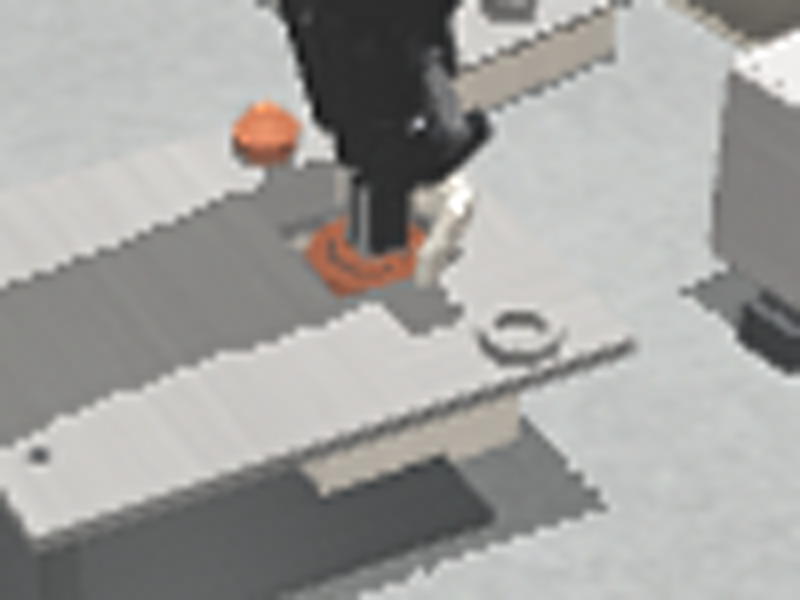

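{"api": "servo_tool", "payload": {"rows": [{"dx": 0.006,"dy": 0,"dz": -0.001,"wx": 0,"wy": 0,"wz": 0,"fingers": 1},{"dx": 0.006,"dy": 0,"dz": 0,"wx": 0,"wy": 0,"wz": 0,"fingers": 1},{"dx": 0,"dy": 0,"dz": 0,"wx": 0,"wy": 0,"wz": 0,"fingers": 1},{"dx": 0,"dy": 0,"dz": 0,"wx": 0,"wy": 0,"wz": 0,"fingers": 1}]}}

```text
clock: 18.2
eef_pos: [636.6, 11.2, 74.0]
tool_rot: [-1.076, 1.566, 0.323]
force: [1.8, 2.1, 5.7]
width: -0.0
```

{"api": "servo_tool", "payload": {"rows": [{"dx": -0.02,"dy": 0,"dz": 0,"wx": 0,"wy": 0,"wz": 0,"fingers": 1},{"dx": -0.05,"dy": 0,"dz": 0,"wx": 0,"wy": 0,"wz": 0,"fingers": 1},{"dx": -0.02,"dy": 0.06,"dz": 0,"wx": 0,"wy": 0,"wz": 0,"fingers": 1},{"dx": 0,"dy": 0.07,"dz": 0,"wx": 0,"wy": 0,"wz": 0,"fingers": 1},{"dx": 0,"dy": 0.05,"dz": 0,"wx": 0,"wy": 0,"wz": 0,"fingers": 1}]}}

```text
clock: 18.82
eef_pos: [498.8, 33.0, 140.8]
tool_rot: [1.705, 1.57, 3.103]
force: [0.3, 0.1, 0.2]
width: -0.1
```

```bash
python3 - <<'E'
from h import *
im=save('side','side20.png');cv2.imwrite('pics/side20c.png',cv2.resize(im[150:225,220:320,::-1],(800,600),interpolation=cv2.INTER_CUBIC))
im=save('top','top20.png');cv2.imwrite('pics/top20c.png',cv2.resize(im[120:195,190:290,::-1],(800,600),interpolation=cv2.INTER_CUBIC))
st()
E
```

```text
t 18.93 pos [496.1  33.4 140.5] feed [-141.7   -1.3] F [ 0.6 -0.3  0.3] w -0.5 yaw -0.171 toolx [-0.006  0.    -1.   ] q [-0.19  0.55  0.1   2.02 -0.1   0.57  1.38]
```

View pics/side20c.png

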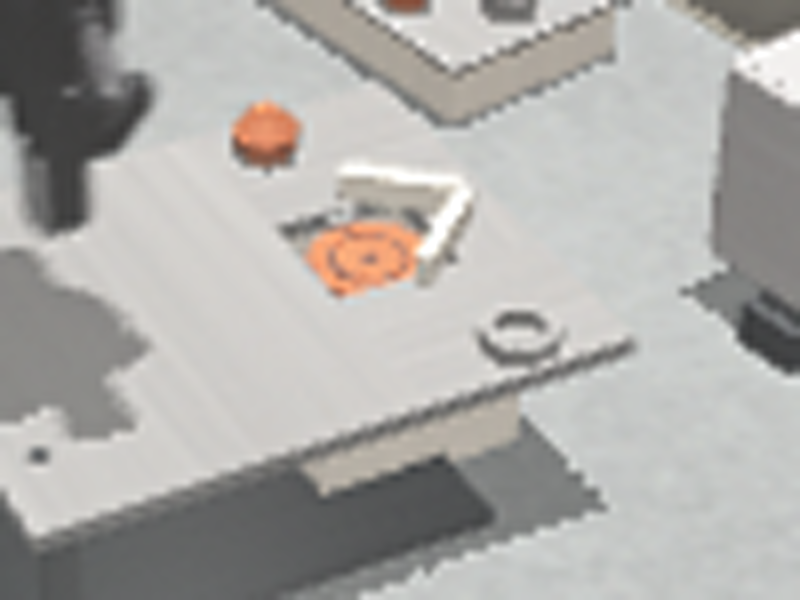

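View pics/top20c.png

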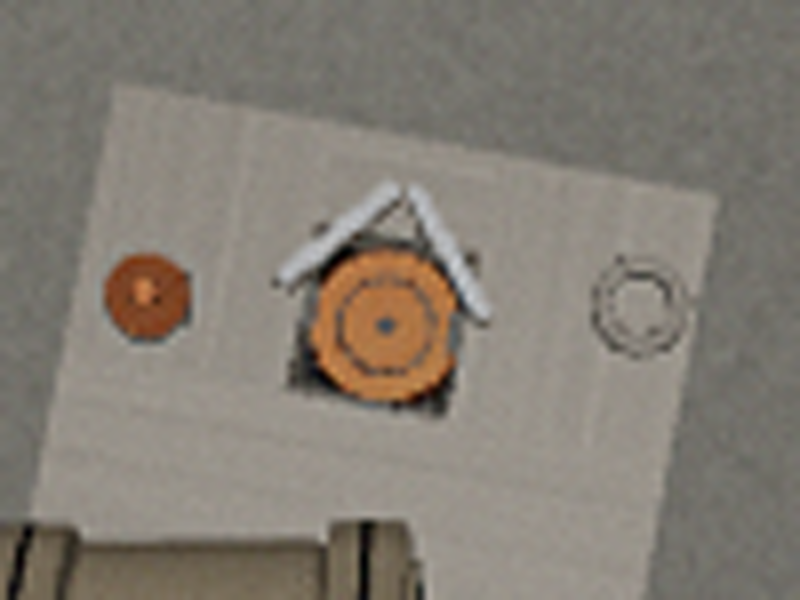

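The thin blank's top centre is now at side crop (368,259), the same place the held thick one had, so its top is about 6 mm below the deck. It is flat and centred, and the nozzle and ring have not moved. Handing in.

```bash
python3 - <<'E'
from h import *
g=lambda p:(np.array(p)+.5)/8-.5
a=cv2.imread('pics/top20.png').astype(int);b=cv2.imread('pics/top11.png').astype(int)
print('throat diff',np.abs(a-b)[140:175,222:255].mean())
print(tof(atz('top',g((385,324))+[190,120],79)))
print(ctrl.finish_job())
E
```

```text
throat diff 3.4054834054834053
[-0.7 -1. ]
the job is handed in; nothing more can be done
None
```

Both copper blanks are in the feeder, and I handed the job in at about 19 s of the 64 s allowed. No verdict was reported.

**How it was done:** I gripped the thick blank, carried it to the throat's edge, and let go. I then pushed it into the V with the two part-open fingers and pressed it down with the shut fingers to about 10 mm below the deck. After letting go I checked that it was held, then loaded the thin blank the same way, pressing to about 11 mm.

**Last checks:**
- **Height:** after each release, the top blank's centre stayed at the same picture position. That puts its top about 6 mm below the deck, held against the follower's spring.
- **Position:** in the top picture the thin blank lies flat and about 1 mm from the throat's centre.
- **Other parts:** the nozzle and ring look unmoved. I did not compare the table parts again, but the arm never came near them.
- **Robot:** the arm is clear of everything.

**What was indirect or disagreed:**
- I did not measure the catches directly. That they are out is judged from the blanks staying down and from their edges looking clipped in the pictures.
- The side camera placed the held thick blank about 3 mm further towards −x than the top camera did (−3.9 mm against −0.7 mm). I trusted the top camera, which agreed with the V stop.
- The press force read only 6 to 10 N, less than the roughly 12 N I expected from the spring. I judged the presses by depth instead.

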